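# Hold a copper pack down in the strapping press

## Robot

A 6-joint arm with a two-finger parallel gripper is mounted at the origin on the work surface. World frame = base frame: x ahead of the robot, y to its left, z up, the work surface at z = 0. Lengths are in m, angles in rad, forces in N, time in s.
With the tool pointing down it reaches from about 0.325 to 0.9 m from the base axis. Payload 3.5 kg.
Tool frame: the origin (TCP) lies on the mounting face of the last link; the fingertips stand 173 mm ahead of it and the grasp point (between the pads) lies 155 mm ahead of it; y points along the fingers, x is the direction in which the jaws open and shut, and the axes are right-handed (so a half turn about y gives the same grasp; the last joint's range is limited). The gripper opens to 85 mm and grips with 20 to 120 N. Pads are 22 mm wide; open, the fingers measure 114 mm over their backs; the gripper's body (76 mm by 85 mm) begins 54 mm behind the grasp point. The pads swing forward as they close: fully open they stand 13 mm farther back than shut.
Start: joints at [-1.383, 0.276, -0.026, 1.268, 0, 1.467], TCP at [0.179, -0.599, 0.405] pointing down, gripper open.
Joint ranges: [-3.12, 3.12], [-0.85, 1.88], [-1.08, 1.24], [-1.95, 2.15], [-1.57, 1.53], [-3.14, 3.14]. Speed limits (rad/s): [2.57, 2.57, 3.14, 3.14, 3.14, 3.14].

## Interface

Orientations are given as a unit quaternion [x, y, z, w].
In Python, from plant import manip gives the robot as it stands.
- The arm moves only by the tool send_rows, never from a script. Its argument "deltas" is a list of rows, each a list of 4 numbers: the shift along the world's x, y, z in mm, then the turn about the world's z in rad. In form: [[tx, ty, tz, turn], ...]. A call has 1 to 8 rows; each row shifts and turns the commanded pose from where the row before left it; what a row does not reach is not made up. A row lasts 1/8 s, in which the tool goes at most 62.5 mm and 10.7 degrees, less where a joint would pass 70% of its speed; a pose out of reach is approached as far as the arm can. A call is refused whole if a number of a shift passes 62.5 or a number of a turn 0.188, either way. A call with a gripper value outside its range is refused whole. "jaw" is the closure, from -1 (fully open) to 1 (shut), so that 0 is half open, set as the call begins (left out, the last holds). The fingers move at their own pace and stop on an object; "grip_force" is the grip in N (left out, the last holds). Time passes only in rows, so rows that do not move let the fingers close. It gives the time, the measured TCP pose, the force and the opening at its end, in the units of the state.
- manip.get_state(): the state, without advancing time (a new reading comes with each control period).
- manip.read_camera(name): name is "scene" or "top"; returns the picture (420x560x3 uint8, red, green, blue); there is no depth.
- manip.calibration(name): a dict with "camera_matrix" (3x3 intrinsics, pixels), "R" (3x3) and "t" (3): a world point X has camera coordinates R X + t. Camera axes: x right, y down, z forward; pixel columns grow to the right and rows downward; lengths in m; the calibration is good to about 2 mm. A picture is of the moment at which its call begins. calibration takes no time and is no camera call.
- manip.finish_job(): hands the job in, once; it reports no verdict.
The state is a dict: "time_s": time; "joint_positions": joint angles; "qvel": joint speeds; "joint_torque": joint torques, N m; "eef_pos": TCP position; "ee_rot": TCP orientation; "ft_force": force on the tool from outside, world axes, zero at the start; "wrist_torque": the same for the moment, N m; "opening": finger opening in m.
Only numpy, scipy, OpenCV 4.12 (cv2) and the standard library are available. Lean on these libraries where they do the work, as an engineer would, in place of code of your own. Each camera call takes 0.05 s, during which the arm holds its last target.

## Task

In the blue strapping press, lay the white cardboard separator squarely on the copper bar between the pins, then lay (do not drop) the second copper bar squarely on top. Then pull the red-gripped lever over and down until its arm is level, without forcing it past, and keep holding it there against its spring so that its foot presses the pack for strapping: the program finishes while the robot still holds the lever. Leave the carton, the blue tub and the tape measure where they are.

Things in the scene. Friction and masses are not known exactly. Their poses are not given: they have to be found in the camera images.
- press: Blue strapping press, fixed to the bench; bed 235 x 110 x 15 mm (x -82 to +152 mm, y +-55 mm). Origin: underside of the bed, at bench level, straight below the middle of the nest; z up, x along the nest's length towards the lever's pivot. Two cheeks at x = 83 to 127 mm, 89 mm high, carry the lever.
- nest (a point): Middle of the bed's top, 15 mm above the press origin, axes as the press. Eight steel pins 7 mm thick, 22 mm high, round-topped, fence a 120 x 60 mm piece lengthwise along x with 2.5 mm play all round: at x = +-46, y = +-36 and x = +-66, y = +-18 mm, so fingers fit at mid-length. Above the nest: lower bar at 0, separator at 10, second bar at 16 (undersides), pack top at 26 mm.
- pivot (a point): Centre of the lever's pivot pin, at (105, 0, 71) mm in the press frame. The pin runs along the press's y. The lever's arm is a 16 mm square bar.
- lever (a joint): Lever angle (rad). 0: raised, leaning 10 degrees back past upright on its stop, clear of the nest; its spring returns it there if let go. Grows as the lever swings over to the press's -x and down: 0.175 upright, 1.745 level, 1.90 end of travel. Holding it level on a complete pack takes about 13 N down at the grip (4 N of it for the return spring).
- grip_mid (a point): Middle of the red grip, on its axis, 195 mm from the pivot and 58 mm to the press's +y of the arm. In the press frame: (105 - 195 cos a, 58, 71 + 195 sin a) mm with a = 1.745 - lever, so 263 mm above the bench when raised and 71 mm when level.
- grip: The red grip: a round sleeve 22 mm in diameter, 92 mm long, sticking out sideways (press +y) from the end of the lever's arm. Origin at grip_mid, own y along its axis, parallel to the press's y. It turns freely on its spindle, so it can be pinched from above and led round the arc with the hand kept upright.
- foot: The lever's sprung rubber foot, 30 mm across, 105 mm from the pivot. Origin on the arm's centre line when free; its face is 38 mm from there, on the side that meets the pack. Touches a complete pack about 0.08 rad before level; with the lever level it is pushed in 8 mm and presses with about 18 N (2 N per mm). Its travel ends at 18 mm, where the force shoots up.
- bar_low: Copper busbar link 120 x 60 x 10 mm, about 0.6 kg, with four bolt holes, already lying in the press between the pins. Origin: centre of its underside; x along its length.
- bar_top: Second copper busbar link, the same, lying flat on the bench left or right of the press. Origin: centre of its underside; x along its length, y across its 60 mm width, which is what to grip.
- sheet: Separator of double-wall corrugated board, stiff, white-faced with brown edges, 120 x 60 x 6 mm, about 25 g, lying flat on the bench on the other side. Origin: centre of its underside; x along its length, y across its 60 mm width.
- carton: Bystander: brown carton 80 x 110 x 55 mm. Origin: centre of its underside.
- tub: Bystander: open blue plastic tub of strap seals, 100 x 75 x 45 mm. Origin: centre of its underside.
- tape_measure: Bystander: yellow and black tape measure 62 x 36 x 50 mm, standing. Origin: centre of its underside.
Mind the look-alikes: they are no part of the job. Leave any pink look-alike of the bar_low alone.

How it is judged:
On the way, in this order (a step that is already met when the one before it is completed fails the run):
1. the separator lies squarely on the lower bar, between the pins (x of bar_low in the frame of press between -0.006 and 0.006 m and y of bar_low in the frame of press between -0.006 and 0.006 m and z of bar_low in the frame of press between 0.011 and 0.018 m and angle between the x axis of each of bar_low, sheet and the x axis of press, either way round below 0.1 rad and angle between the z axis of each of bar_low, sheet and the z axis of press, either way round below 0.05 rad and x of sheet in the frame of press between -0.006 and 0.006 m and y of sheet in the frame of press between -0.006 and 0.006 m and z of sheet in the frame of press between 0.021 and 0.028 m), for 0.2 s.
2. the second bar lies squarely on the separator and is let go (all of step 1 and x of bar_top in the frame of press between -0.006 and 0.006 m and y of bar_top in the frame of press between -0.006 and 0.006 m and z of bar_top in the frame of press between 0.027 and 0.034 m and angle between the x axis of bar_top and the x axis of press, either way round below 0.1 rad and angle between the z axis of bar_top and the z axis of press, either way round below 0.05 rad and contact force between the fingers and bar_top below 0.3 N), for 0.2 s.
3. the lever is held level, its foot pressing the pack (value of joint lever between 1.685 and 1.805 rad and contact force between foot and bar_top between 8 and 34 N and contact force between any of the fingers, the arm and press above 2 N), for 0.5 s.
At the end, for the whole second after the job is handed in: Both bars with the separator between lie in the nest (each within 6 mm of its centre, square within 0.1 rad, flat within 0.05 rad); the robot pushes on the lever (over 2 N), which is at rest, level within 0.06 rad (joint 1.685 to 1.805); the foot presses the top bar with 8 to 34 N (all of step 1 and all of step 3 and x of bar_top in the frame of press between -0.006 and 0.006 m and y of bar_top in the frame of press between -0.006 and 0.006 m and z of bar_top in the frame of press between 0.027 and 0.034 m and angle between the x axis of bar_top and the x axis of press, either way round below 0.1 rad and angle between the z axis of bar_top and the z axis of press, either way round below 0.05 rad and velocity of joint lever between -0.05 and 0.05 rad/s); the arm keeps its last pose, push and grip.
It fails at once if the second bar is dropped (falls free faster than 0.6 m/s, about 2 cm) (contact force between each of the fingers, sheet and bar_top below 0.1 N and linear speed of bar_top above 0.6 m/s).
It fails at once if the pack is overpressed: foot over 50 N (lever forced well past level) (contact force between foot and bar_top above 50 N).
It fails at once if a bystander is moved by more than 25 mm (distance of any of carton, tub, tape_measure from where it was at the start of the episode above 0.025 m).
It also fails if it takes over 72 s, if anything falls off the work surface, if the arm or the gripper's body presses on something with over 40 N, if the wrist force passes 120 N, or if a joint passes its speed limit or range.

## Working session

There is one attempt and no reset: what is moved stays moved. The work goes in short steps, Python scripts to look and compute and a tool call to move; the robot and the scene stay as the last step left them, time stands still between calls to the robot, and variables do not carry over. Pictures are saved under pics/ and viewed, and the job is handed in when it is done.

Besides the shell and the picture viewer there is one more tool, called after ">>>" in YAML: its name, and indented under it one key for each argument. send_rows: Moves the arm, as the interface text tells. Its arguments: {"type":"object","properties":{"deltas":{"type":"array"},"jaw":{"type":"number"},"grip_force":{"type":"number"}},"required":["deltas"]}

```bash
mkdir -p pics; python3 - <<'E'
from plant import manip
import cv2,numpy as np
s=manip.get_state();print({k:np.round(v,3) for k,v in s.items()})
for n in("scene","top"):
    im=manip.read_camera(n);cv2.imwrite(f"pics/{n}0.png",im[:,:,::-1]);np.save(f"{n}0.npy",im)
    c=manip.calibration(n);print(n,{k:np.round(v,4).tolist() for k,v in c.items()})
E
```

```text
{'time_s': np.float64(0.0), 'joint_positions': array([-1.383,  0.277, -0.028,  1.268,  0.   ,  1.467]), 'qvel': array([-0.001, -0.   , -0.   , -0.   ,  0.001,  0.002]), 'joint_torque': array([ 1.0000e-03, -4.4551e+01,  2.9520e+01,  1.6000e-02, -0.0000e+00,
        0.0000e+00]), 'eef_pos': array([ 0.179, -0.598,  0.404]), 'ee_rot': array([-0.567,  0.423, -0.422,  0.568]), 'ft_force': array([ 0.255,  0.691, -0.024]), 'wrist_torque': array([-0.017, -0.021, -0.029]), 'opening': np.float64(0.085)}
scene {'camera_matrix': [[502.482, 0.0, 290.5327], [0.0, 502.482, 221.1713], [0.0, 0.0, 1.0]], 'R': [[-0.2976, 0.9545, 0.0161], [0.598, 0.1995, -0.7762], [-0.7442, -0.2214, -0.6302]], 't': [0.0781, -0.2038, 1.7955]}
top {'camera_matrix': [[387.611, 0.0, 282.2821], [0.0, 387.611, 206.9288], [0.0, 0.0, 1.0]], 'R': [[0.0291, -0.9996, 0.0033], [-0.9979, -0.0292, -0.0573], [0.0574, -0.0016, -0.9984]], 't': [0.0656, 0.5197, 1.3254]}
```

View pics/scene0.png

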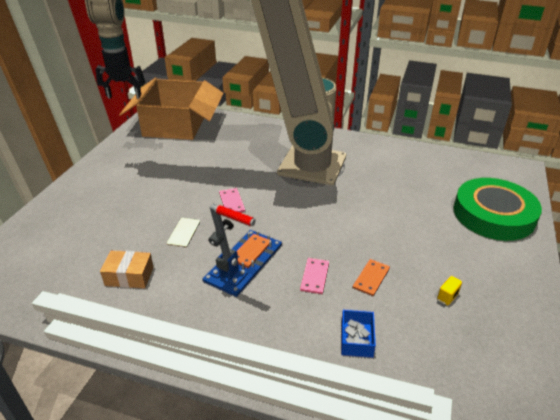

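View pics/top0.png

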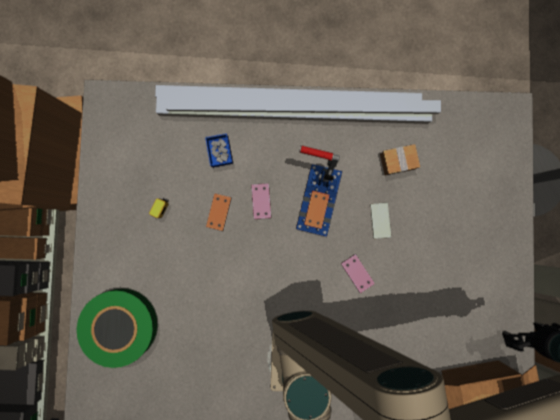

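```bash
python3 - <<'E'
from scipy.spatial.transform import Rotation as R
from plant import manip
print(R.from_quat(manip.get_state()['ee_rot']).as_matrix().round(3))
E
```

```text
[[ 0.287 -0.     0.958]
 [-0.958  0.002  0.287]
 [-0.002 -1.     0.   ]]
```

```bash
cat > h.py <<'E'
import numpy as np,cv2
from plant import manip
def ray(n,px):
    c=manip.calibration(n);K=np.array(c['camera_matrix']);R=np.array(c['R']);t=np.array(c['t'])
    return -R.T@t, R.T@np.linalg.inv(K)@np.array([px[0],px[1],1.])
def onz(n,px,z):
    o,d=ray(n,px);return o+d*(z-o[2])/d[2]
def proj(n,X):
    c=manip.calibration(n);K=np.array(c['camera_matrix']);p=K@(np.array(c['R'])@np.array(X)+np.array(c['t']));return p[:2]/p[2]
def mask(im,col):
    h=cv2.cvtColor(np.ascontiguousarray(im),cv2.COLOR_RGB2HSV).astype(int);H,S,V=h[...,0],h[...,1],h[...,2]
    return {'copper':(H>=5)&(H<=14)&(S>140)&(V>120),'white':(S<45)&(V>185),'blue':(H>100)&(H<122)&(S>150),'pink':((H>160)&(S>60)&(S<170)&(V>150)),'red':((H<5)|(H>174))&(S>180)&(V>110)}[col].astype(np.uint8)
def blobs(n,im,col,z,box,amin=60):
    m=mask(im,col);x0,y0,x1,y1=box;k=np.zeros_like(m);k[y0:y1,x0:x1]=1;m=m*k
    cs,_=cv2.findContours(m,cv2.RETR_EXTERNAL,cv2.CHAIN_APPROX_NONE);out=[]
    for c in cs:
        if cv2.contourArea(c)<amin: continue
        P=np.array([onz(n,p[0],z)[:2] for p in c])*1000
        r=cv2.minAreaRect(P.astype(np.float32));b=cv2.boxPoints(r)
        e=b[1]-b[0];f=b[2]-b[1];L=e if np.hypot(*e)>np.hypot(*f) else f
        a=np.arctan2(L[1],L[0]);a=(a+np.pi/2)%np.pi-np.pi/2
        mo=cv2.moments(P.astype(np.float32));px=c[:,0].mean(0)
        out.append((px.round(0).tolist(),'rect',np.round(r[0],1).tolist(),np.round(sorted(r[1]),1).tolist(),'cen',[round(mo['m10']/mo['m00'],1),round(mo['m01']/mo['m00'],1)],'ang',round(float(a),3)))
    return out
E
python3 - <<'E'
from h import *
for n,box in(('top',(80,120,450,300)),('scene',(80,180,480,370))):
    im=np.load(n+'0.npy')
    for col,z in(('copper',.010),('white',.006),('blue',.015),('pink',.01),('red',.26)):
        for b in blobs(n,im,col,z,box): print(n,col,*b)
    if n=='top':
        cv2.imwrite('pics/topcrop.png',cv2.resize(im[130:300,190:430,::-1],None,fx=3.3,fy=3.3,interpolation=cv2.INTER_CUBIC))
    else: cv2.imwrite('pics/scenecrop.png',cv2.resize(im[180:340,160:400,::-1],None,fx=3.3,fy=3.3,interpolation=cv2.INTER_CUBIC))
E
```

```text
top copper [218.0, 212.0] rect [494.2, 302.3] [55.7, 113.3] cen [494.3, 302.3] ang -0.215
top copper [316.0, 209.0] rect [514.0, -37.4] [57.3, 116.4] cen [513.9, -37.8] ang -0.217
top blue [312.0, 227.0] rect [455.6, -24.9] [42.1, 103.6] cen [449.9, -21.2] ang 1.364
top blue [323.0, 184.0] rect [604.0, -56.6] [103.6, 111.0] cen [605.9, -50.9] ang -0.218
top blue [219.0, 150.0] rect [709.2, 307.9] [74.4, 103.1] cen [709.4, 307.6] ang 0.232
top pink [358.0, 273.0] rect [296.9, -184.4] [55.1, 115.0] cen [296.8, -184.6] ang 0.601
top pink [261.0, 201.0] rect [537.4, 155.6] [54.9, 115.6] cen [536.8, 156.1] ang 0.104
top red [316.0, 152.0] rect [661.7, -11.1] [16.1, 87.7] cen [661.7, -11.7] ang 1.353
scene copper [371.0, 277.0] rect [500.9, 301.3] [59.4, 123.0] cen [501.3, 301.2] ang -0.217
scene copper [251.0, 250.0] rect [502.0, -43.9] [62.8, 123.2] cen [498.6, -41.7] ang -0.221
scene white [220.0, 359.0] rect [867.3, 19.5] [8.5, 200.9] cen [866.9, 25.3] ang -1.556
scene white [153.0, 353.0] rect [901.6, -138.5] [42.9, 397.8] cen [900.2, -161.2] ang -1.57
scene white [214.0, 340.0] rect [825.8, -34.2] [51.0, 714.4] cen [824.9, -66.8] ang -1.557
scene white [125.0, 261.0] rect [650.0, -356.4] [26.3, 88.3] cen [650.0, -356.4] ang 0.288
scene white [183.0, 231.0] rect [481.7, -265.1] [62.9, 129.2] cen [483.4, -264.6] ang 0.116
scene blue [358.0, 333.0] rect [700.8, 304.8] [76.5, 133.4] cen [700.6, 304.2] ang 0.218
scene blue [264.0, 257.0] rect [526.1, 5.3] [25.4, 37.8] cen [525.1, 5.0] ang -0.259
scene blue [232.0, 273.0] rect [605.6, -54.5] [109.9, 134.4] cen [625.4, -51.1] ang -0.22
scene pink [314.0, 276.0] rect [543.6, 155.2] [61.5, 128.6] cen [543.0, 155.0] ang 0.102
scene pink [232.0, 200.0] rect [305.0, -183.8] [61.7, 132.2] cen [297.7, -186.7] ang 0.6
scene red [234.0, 215.0] rect [657.4, -15.8] [27.8, 96.2] cen [657.7, -17.8] ang 1.355
```

View pics/topcrop.png

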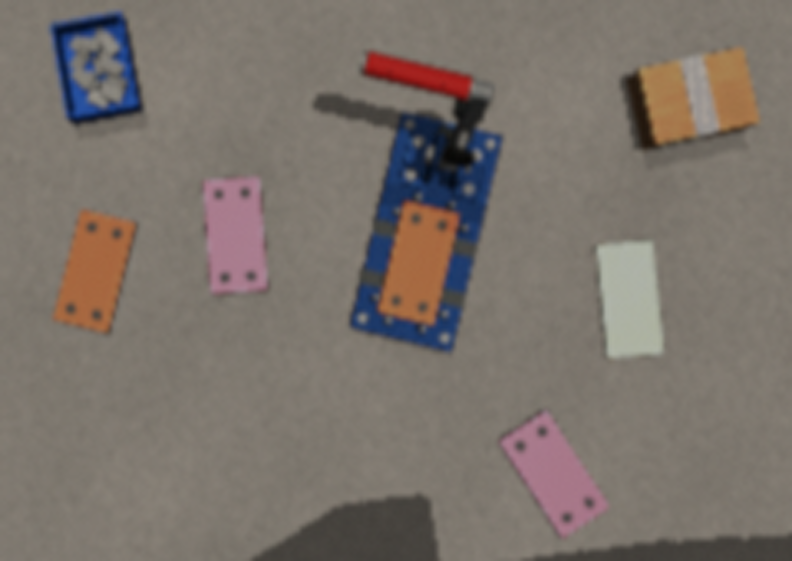

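View pics/scenecrop.png

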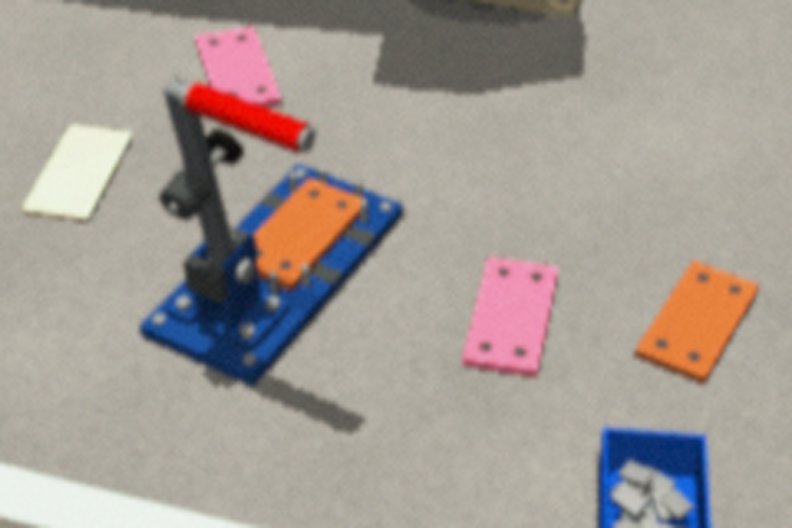

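```bash
python3 - <<'E'
from h import *
F=6
def up(im): return cv2.resize(im,None,fx=F,fy=F,interpolation=cv2.INTER_CUBIC)
# value = channel combos, threshold halfway
im=np.load('top0.npy'); print(im[221,381],im[221,365],im[212,219],im[205,317],im[228,312])
for n in('top','scene'):
    im=np.load(n+'0.npy')
    pts={'top':dict(bar_top=(219,212,.010),bar_low=(317,209,.025),sheet=(381,221,.006)),'scene':dict(bar_top=(371,277,.010),bar_low=(251,250,.025),sheet=(183,231,.006))}[n]
    for k,(u,v,z) in pts.items():
        w=34;c=im[v-w:v+w,u-w:u+w].astype(np.float32);c=up(c)
        f=(c[...,0]-c[...,2]) if k!='sheet' else c.min(2)
        hi=np.percentile(f[3*w*F//4:5*w*F//4,3*w*F//4:5*w*F//4],60);lo=np.median(f)if k!='bar_low' else 0
        m=(f>(hi+lo)/2).astype(np.uint8)
        cs,h=cv2.findContours(m,cv2.RETR_CCOMP,cv2.CHAIN_APPROX_NONE)
        i=max([j for j in range(len(cs)) if h[0][j][3]<0],key=lambda j:cv2.contourArea(cs[j]) if cv2.pointPolygonTest(cs[j],(w*F,w*F),False)>=0 else 0)
        def tw(c,z): return np.array([onz(n,((p[0]+.5)/F-.5+u-w,(p[1]+.5)/F-.5+v-w),z)[:2] for p in c[:,0].astype(float)],np.float32)*1000
        P=tw(cs[i],z);r=cv2.minAreaRect(P);b=cv2.boxPoints(r);e=b[1]-b[0];g=b[2]-b[1];L=max(e,g,key=np.linalg.norm)
        a=(np.arctan2(L[1],L[0])+np.pi/2)%np.pi-np.pi/2
        mo=cv2.moments(P)
        H=[tw(cs[j],z).mean(0) for j in range(len(cs)) if h[0][j][3]==i and cv2.contourArea(cs[j])>3]
        print(n,k,'rect',np.round(r[0],1),np.round(sorted(r[1]),1),'cen',round(mo['m10']/mo['m00'],1),round(mo['m01']/mo['m00'],1),'ang',round(float(a),3),'holes',np.round(H,1).tolist(),np.mean(H,0) if H else '')
E
```

```text
[173 178 165] [127 121 111] [167 102  63] [167 105  66] [ 28  56 104]Traceback (most recent call last):
  File "<stdin>", line 17, in <module>
  File "<stdin>", line 16, in tw
  File "h.py", line 7, in onz
    o,d=ray(n,px);return o+d*(z-o[2])/d[2]
        ~~~^^^^^^
  File "h.py", line 4, in ray
    c=manip.calibration(n);K=np.array(c['camera_matrix']);R=np.array(c['R']);t=np.array(c['t'])
ValueError: time passes only in moves, steps and waits
```

```bash
python3 - <<'E'
s=open('h.py').read()
s=s.replace("def ray","import functools\n@functools.lru_cache(None)\ndef cal(n): return manip.calibration(n)\ndef ray").replace("c=manip.calibration(n)","c=cal(n)")
s+='''
F=6
def fine(n,im,k,u,v,z,w=34):
    c=cv2.resize(im[v-w:v+w,u-w:u+w].astype(np.float32),None,fx=F,fy=F,interpolation=cv2.INTER_CUBIC)
    f=(c[...,0]-c[...,2]) if k!='sheet' else c.min(2)
    hi=np.percentile(f[3*w*F//4:5*w*F//4,3*w*F//4:5*w*F//4],60);lo=np.median(f)if k!='bar_low' else 0
    m=(f>(hi+lo)/2).astype(np.uint8)
    cs,h=cv2.findContours(m,cv2.RETR_CCOMP,cv2.CHAIN_APPROX_NONE)
    i=max([j for j in range(len(cs)) if h[0][j][3]<0],key=lambda j:cv2.contourArea(cs[j]) if cv2.pointPolygonTest(cs[j],(w*F,w*F),False)>=0 else 0)
    def tw(c,z): return np.array([onz(n,((p[0]+.5)/F-.5+u-w,(p[1]+.5)/F-.5+v-w),z)[:2] for p in c[:,0].astype(float)],np.float32)*1000
    P=tw(cs[i],z);r=cv2.minAreaRect(P);b=cv2.boxPoints(r);e=b[1]-b[0];g=b[2]-b[1];L=max(e,g,key=np.linalg.norm)
    a=(np.arctan2(L[1],L[0])+np.pi/2)%np.pi-np.pi/2
    mo=cv2.moments(P)
    H=[tw(cs[j],z).mean(0) for j in range(len(cs)) if h[0][j][3]==i and cv2.contourArea(cs[j])>3]
    print(n,k,'rect',np.round(r[0],1),np.round(sorted(r[1]),1),'cen',round(mo['m10']/mo['m00'],1),round(mo['m01']/mo['m00'],1),'ang',round(float(a),3),'holes',np.round(H,1).tolist(),np.mean(H,0) if H else '')
'''
open('h.py','w').write(s)
E
python3 - <<'E'
from h import *
for n in('top','scene'):
    im=np.load(n+'0.npy')
    pts={'top':dict(bar_top=(219,212,.010),bar_low=(317,209,.025),sheet=(381,221,.006)),'scene':dict(bar_top=(371,277,.010),bar_low=(251,250,.025),sheet=(183,231,.006))}[n]
    for k,(u,v,z) in pts.items(): fine(n,im,k,u,v,z)
E
```

```text
top bar_top rect [495.  302.5] [ 60.  119.9] cen 495.0 302.5 ang -0.212 holes [[448.8999938964844, 298.29998779296875], [454.6000061035156, 325.79998779296875], [535.0999755859375, 280.29998779296875], [540.9000244140625, 307.1000061035156]] [494.87088 302.84906]
top bar_low rect [512.9 -36.6] [ 60.9 119.7] cen 512.9 -36.6 ang -0.209 holes [[466.79998779296875, -41.70000076293945], [472.5, -14.199999809265137], [552.4000244140625, -59.599998474121094], [558.7000122070312, -32.70000076293945]] [512.6074  -37.04309]
top sheet rect [ 482. -262.] [ 59.4 120.6] cen 482.2 -262.2 ang 0.118 holes [] 
scene bar_top rect [499.4 300.9] [ 60.7 123.7] cen 499.4 300.9 ang -0.211 holes [[542.9000244140625, 305.29998779296875], [537.2000122070312, 278.0], [456.79998779296875, 323.79998779296875], [451.1000061035156, 296.0]] [497.01465 300.76788]
scene bar_low rect [516.9 -38. ] [ 62.9 123.6] cen 513.4 -35.4 ang -0.215 holes [[560.9000244140625, -34.099998474121094], [475.20001220703125, -15.699999809265137], [469.20001220703125, -43.400001525878906]] [501.78946  -31.066618]
scene sheet rect [ 484.1 -264.3] [ 59.4 121.3] cen 484.4 -264.2 ang 0.114 holes []
```

```bash
python3 - <<'E'
from h import *
im=np.load('top0.npy');u,v,w=320,200,46
c=cv2.resize(im[v-w:v+w,u-w:u+w].astype(np.float32),None,fx=F,fy=F,interpolation=cv2.INTER_CUBIC)
f=c[...,2]-c[...,0]
print(np.percentile(f,[5,50,90,97]))
m=(f>30).astype(np.uint8)
cs,_=cv2.findContours(m,cv2.RETR_EXTERNAL,cv2.CHAIN_APPROX_NONE)
P=np.vstack([q for q in cs if cv2.contourArea(q)>200])
W=np.array([onz('top',((p[0]+.5)/F-.5+u-w,(p[1]+.5)/F-.5+v-w),.015)[:2] for p in P[:,0].astype(float)],np.float32)*1000
r=cv2.minAreaRect(W);b=cv2.boxPoints(r);print(r,b.round(1).tolist())
e=[b[i+1]-b[i] for i in range(2)];L=max(e,key=np.linalg.norm);L=L/np.linalg.norm(L)*np.sign(L[0]);print('ang',np.arctan2(L[1],L[0]),'nest',np.array(r[0])-35*L, 'len', r[1])
b2=np.array([proj('top',(x/1000,y/1000,.015)) for x,y in b]);o=cv2.resize(im[150:250,270:370,::-1],None,fx=6,fy=6,interpolation=cv2.INTER_CUBIC)
cv2.polylines(o,[np.round((b2-[270,150]+.5)*6).astype(int)],True,(0,255,0),1);cv2.imwrite('pics/bed.png',o)
for nm,th,cx,cy in(('bar',-.211,512.8,-36.8),):
  for px,py in[(46,36),(46,-36),(-46,36),(-46,-36),(66,18),(66,-18),(-66,18),(-66,-18)]:
    X=(cx+px*np.cos(th)-py*np.sin(th))/1e3;Y=(cy+px*np.sin(th)+py*np.cos(th))/1e3
    p=proj('top',(X,Y,.037));cv2.circle(o,tuple(np.round((p-[270,150]+.5)*6).astype(int)),4,(0,255,255),1)
cv2.imwrite('pics/bed.png',o)
E
```

```text
[-99.19572296 -15.27852631  38.91072083  70.99304703]
((546.5256958007812, -44.63453674316406), (109.36808013916016, 233.47320556640625), 77.98200225830078) [[421.0, -73.80000305175781], [649.2999877929688, -122.4000015258789], [672.0999755859375, -15.5], [443.70001220703125, 33.20000076293945]]
ang -0.20975362 nest [512.29281998 -37.34687519] len (109.36808013916016, 233.47320556640625)
```

View pics/bed.png

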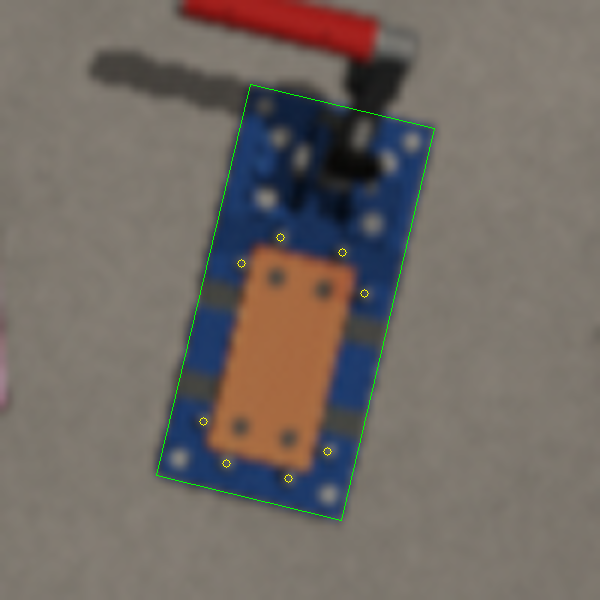

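Candidates: coppers at top-view (317,209), which lies in the press and so is bar_low, and (219,212), on the bench, so bar_top. The pinks at (261,201) and (357,273) are look-alikes. The sheet is the white piece at (381,221). The crops confirm this. First a motion toward the sheet, testing the turn sign.

>>> send_rows:
  deltas:
    - [38, 42, 0, -0.1]
    - [38, 42, 0, -0.075]
    - [38, 42, 0, 0]
    - [38, 42, 0, 0]
    - [38, 42, 0, 0]
    - [38, 42, 0, 0]
    - [38, 42, 0, 0]
    - [38, 42, 0, 0]
  jaw: -1
  grip_force: 40

```text
time_s: 1.1
eef_pos: [0.484, -0.2611, 0.4043]
ee_rot: [0.528, -0.47, 0.47, -0.528]
ft_force: [0.1, -0.3, -0.0]
opening: 0.0855
```

```bash
cat > st.py <<'E'
from plant import manip
import numpy as np
from scipy.spatial.transform import Rotation as R
s=manip.get_state();M=R.from_quat(s['ee_rot']).as_matrix()
print(round(float(s['time_s']),2),'q',s['joint_positions'].round(3),'p',(s['eef_pos']*1e3).round(1),'ang',round(float(np.arctan2(M[1,0],M[0,0])),3),'down',M[:,1].round(3),'F',s['ft_force'].round(1),'open',round(float(s['opening']),4))
E
python3 st.py
```

```text
1.1 q [-0.612  0.144 -0.191  1.235 -0.     2.414] p [ 484.  -261.1  404.3] ang -1.455 down [-0.  0. -1.] F [ 0.1 -0.3 -0. ] open 0.0855
```

>>> send_rows:
  deltas:
    - [-1, -2, -20, 0.185]
    - [0, 0, -20, 0.185]
    - [0, 0, -20, 0.185]
    - [0, 0, -20, 0.185]
    - [0, 0, -20, 0.185]
    - [0, 0, -20, 0.185]
    - [0, 0, -20, 0.185]
    - [0, 0, 0, 0.185]

```text
time_s: 2.1
eef_pos: [0.481, -0.2639, 0.2622]
ee_rot: [-0.706, -0.009, 0.012, 0.708]
ft_force: [-0.6, -0.5, 0.8]
opening: 0.0853
```

>>> send_rows:
  deltas:
    - [0, 0, 0, 0.185]
    - [0, 0, 0, 0.185]
    - [0, 0, 0, 0.185]
    - [0, 0, 0, 0.185]
    - [0, 0, 0, 0.185]
    - [0, 0, 0, 0.185]
    - [0, 0, 0, 0.185]
    - [0, 0, 0, 0.185]

```text
time_s: 3.1
eef_pos: [0.4819, -0.2646, 0.2642]
ee_rot: [-0.514, -0.485, 0.485, 0.515]
ft_force: [0.5, -0.0, 0.2]
opening: 0.0852
```

>>> send_rows:
  deltas:
    - [0, 0, -10, 0.181]
    - [0, 0, 0, 0]

```text
time_s: 3.35
eef_pos: [0.4815, -0.2643, 0.2537]
ee_rot: [-0.47, -0.527, 0.528, 0.472]
ft_force: [0.3, -0.6, 0.2]
opening: 0.0851
```

```bash
python3 st.py;  python3 - <<'E'
from h import *
for n in("scene","top"):
    im=manip.read_camera(n);np.save(n+'1.npy',im)
    u,v=(183,225) if n=='scene' else (381,221)
    cv2.imwrite(f"pics/{n}1.png",cv2.resize(im[v-75:v+75,u-90:u+90,::-1],None,fx=4,fy=4,interpolation=cv2.INTER_CUBIC))
E
```

```text
3.35 q [-0.62   0.271 -0.377  0.926 -0.    -0.733] p [ 481.5 -264.3  253.7] ang 1.684 down [-0.002  0.001 -1.   ] F [ 0.3 -0.6  0.2] open 0.0851
```

View pics/scene1.png

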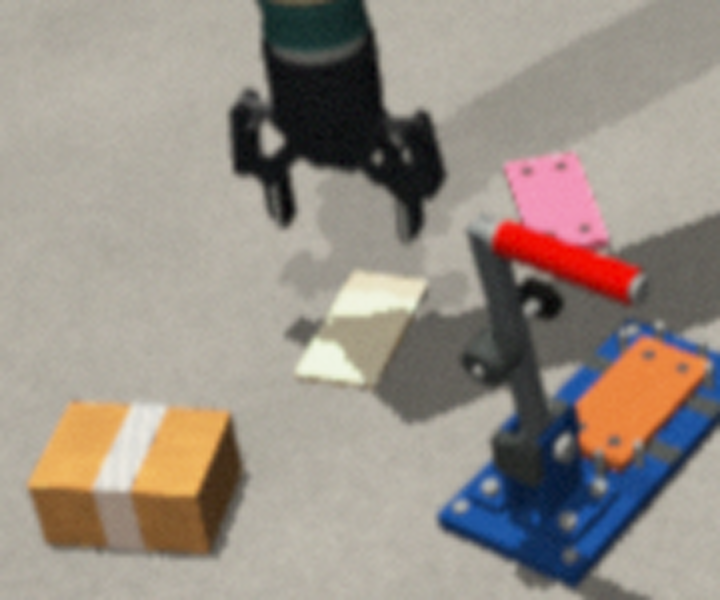

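View pics/top1.png

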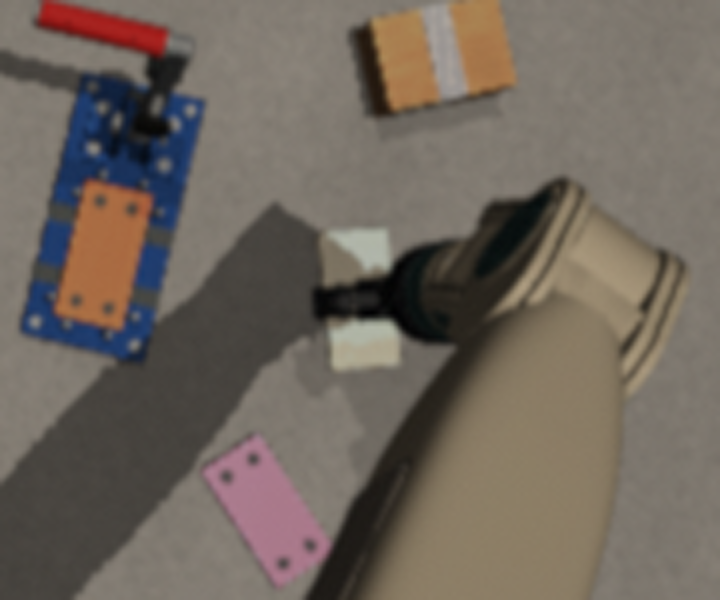

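>>> send_rows:
  deltas:
    - [0, 0, -30, 0]
    - [0, 0, -30, 0]
    - [0, 0, -16, 0]
    - [0, 0, -10, 0]
    - [0, 0, 0, 0]

```text
time_s: 4.08
eef_pos: [0.4822, -0.2647, 0.1685]
ee_rot: [-0.47, -0.528, 0.528, 0.471]
ft_force: [-0.2, -0.5, 0.0]
opening: 0.0854
```

>>> send_rows:
  deltas:
    - [0, 0, 0, 0]
    - [0, 0, 0, 0]
    - [0, 0, 0, 0]
    - [0, 0, 0, 0]
    - [0, 0, 0, 0]
    - [0, 0, 0, 0]
  jaw: 1
  grip_force: 20

```text
time_s: 4.82
eef_pos: [0.4828, -0.2652, 0.1699]
ee_rot: [0.471, 0.528, -0.528, -0.47]
ft_force: [-0.2, 0.7, 5.7]
opening: 0.059
```

```bash
python3 st.py;  python3 - <<'E'
from h import *
im=manip.read_camera('scene');cv2.imwrite("pics/s2.png",cv2.resize(im[180:280,120:260,::-1],None,fx=5,fy=5,interpolation=cv2.INTER_CUBIC))
E
```

```text
4.83 q [-0.62   0.378 -0.444  0.746  0.    -0.735] p [ 482.8 -265.2  169.9] ang 1.686 down [ 0.002 -0.001 -1.   ] F [-0.2  0.7  5.7] open 0.059
```

View pics/s2.png

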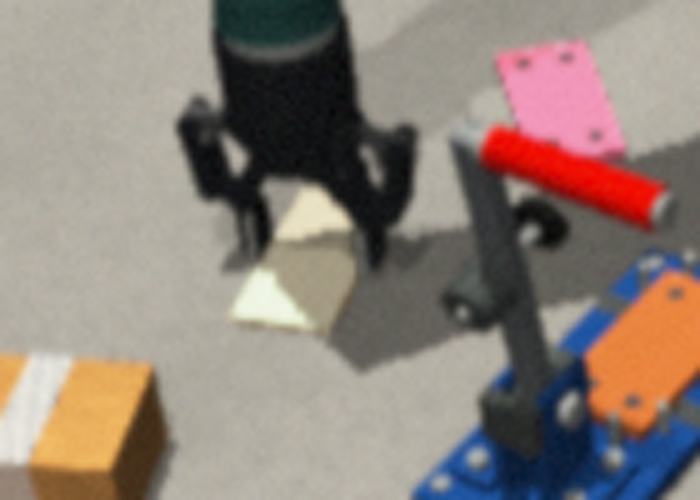

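>>> send_rows:
  deltas:
    - [0, 0, 20, 0]
    - [0, 0, 40, 0]
    - [0, 0, 40, 0]
    - [0, 40, 0, -0.1]
    - [0, 40, 0, -0.1]
    - [10, 50, 0, -0.1]
    - [10, 50, 0, -0.027]
    - [10, 47, 0, 0]

```text
time_s: 5.88
eef_pos: [0.5121, -0.0362, 0.2688]
ee_rot: [0.55, 0.444, -0.444, -0.55]
ft_force: [0.8, 0.6, -0.5]
opening: 0.0589
```

>>> send_rows:
  deltas:
    - [0, 0, -25, 0]
    - [0, 0, -10, 0]
    - [0, 0, 0, 0]

```text
time_s: 6.25
eef_pos: [0.5114, -0.038, 0.2328]
ee_rot: [-0.55, -0.444, 0.445, 0.551]
ft_force: [-0.3, -0.4, -0.3]
opening: 0.0592
```

```bash
python3 st.py;  python3 - <<'E'
from h import *
im=manip.read_camera('scene');np.save('scene3.npy',im);cv2.imwrite("pics/s3.png",cv2.resize(im[180:300,180:320,::-1],None,fx=5,fy=5,interpolation=cv2.INTER_CUBIC))
im=manip.read_camera('top');np.save('top3.npy',im);cv2.imwrite("pics/t3.png",cv2.resize(im[150:260,260:400,::-1],None,fx=5,fy=5,interpolation=cv2.INTER_CUBIC))
E
```

```text
6.25 q [-0.2    0.238 -0.475  0.86  -0.     0.012] p [511.4 -38.  232.8] ang 1.358 down [-0.002  0.    -1.   ] F [-0.3 -0.4 -0.3] open 0.0592
```

View pics/s3.png

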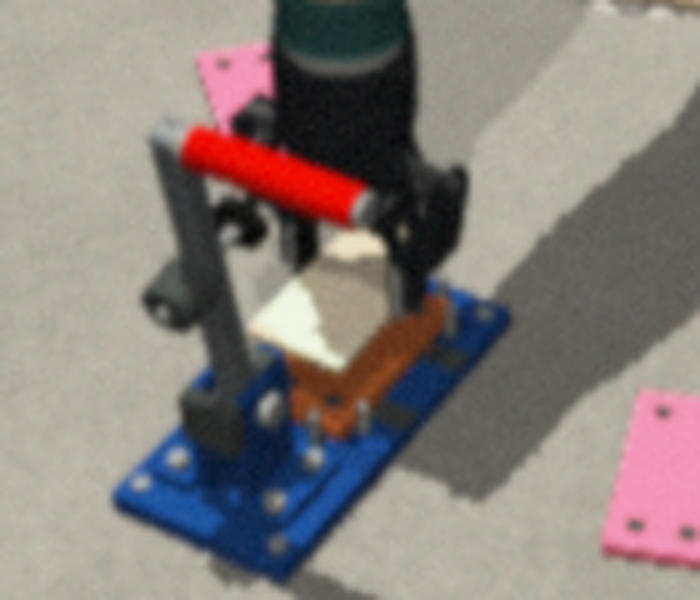

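View pics/t3.png

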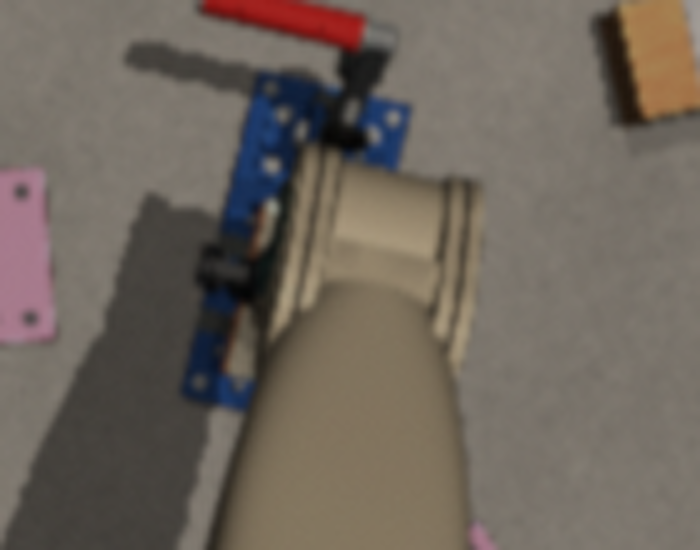

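```bash
python3 - <<'E'
from h import *
im=np.load('scene3.npy')
o=cv2.resize(im[215:265,215:265,::-1],None,fx=12,fy=12,interpolation=cv2.INTER_CUBIC)
c,s=np.cos(-.21),np.sin(-.21);cx,cy=514.5,-39.2
for z,col in((.071,(0,255,0)),(.065,(255,255,0))):
  q=[proj('scene',((cx+x*c-y*s)/1e3,(cy+x*s+y*c)/1e3,z)) for x,y in((60,30),(60,-30),(-60,-30),(-60,30))]
  cv2.polylines(o,[np.round((np.array(q)-215+.5)*12).astype(int)],True,col,1)
cv2.imwrite('pics/c3.png',o)
E
```

```text
(no output)
```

View pics/c3.png

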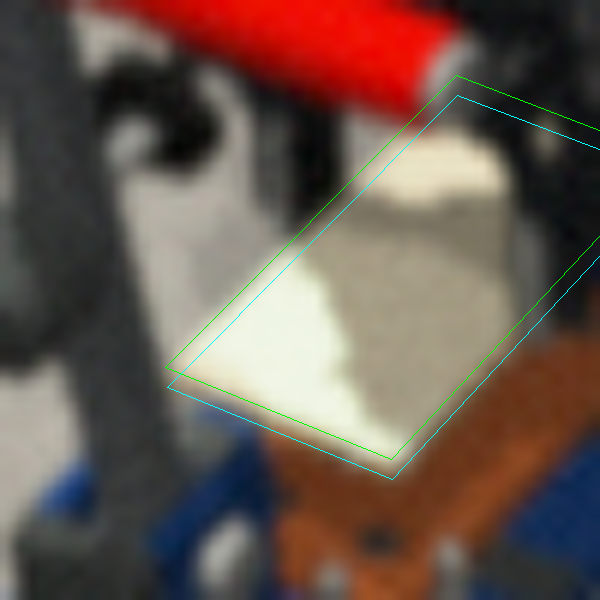

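>>> send_rows:
  deltas:
    - [0, 0, -12, 0]
    - [0, 0, -10, 0]
    - [0, 0, -8, 0]
    - [0, 0, -5, 0]
    - [0, 0, -3, 0]
    - [0, 0, 0, 0]

```text
time_s: 7.1
eef_pos: [0.5122, -0.0377, 0.1956]
ee_rot: [-0.55, -0.444, 0.444, 0.55]
ft_force: [-0.1, -0.3, -0.5]
opening: 0.0592
```

>>> send_rows:
  deltas:
    - [0, 0, -1, 0]
    - [0, 0, -1, 0]
    - [0, 0, 0, 0]

```text
time_s: 7.48
eef_pos: [0.5125, -0.0377, 0.1949]
ee_rot: [0.55, 0.445, -0.444, -0.55]
ft_force: [-0.8, 1.2, 7.0]
opening: 0.0587
```

```bash
python3 st.py;  python3 - <<'E'
from h import *
im=manip.read_camera('scene');np.save('scene4.npy',im);cv2.imwrite("pics/s4.png",cv2.resize(im[200:290,190:300,::-1],None,fx=6.5,fy=6.5,interpolation=cv2.INTER_CUBIC))
E
```

```text
7.47 q [-0.199  0.289 -0.507  0.774 -0.     0.012] p [512.5 -37.7 194.9] ang 1.359 down [ 0.001 -0.    -1.   ] F [-0.8  1.2  7. ] open 0.0587
```

View pics/s4.png

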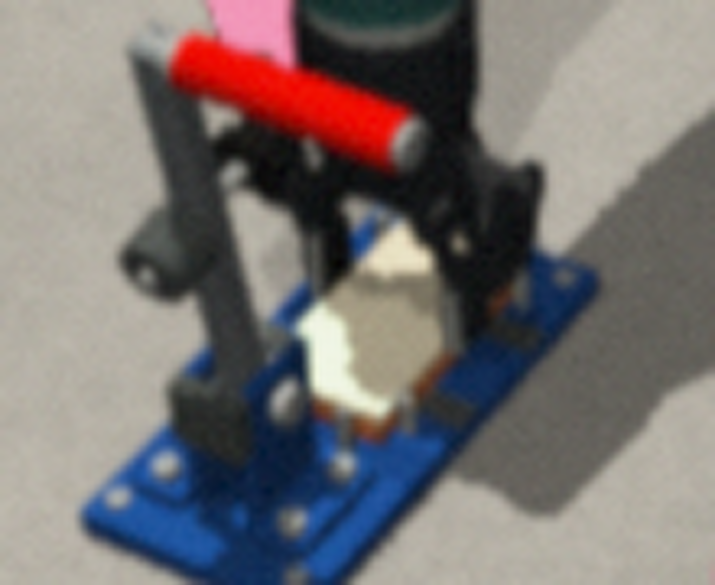

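>>> send_rows:
  deltas:
    - [0, 0, 0, 0]
    - [0, 0, 0, 0]
    - [0, 0, 0, 0]
  jaw: -1

```text
time_s: 7.9
eef_pos: [0.5121, -0.0378, 0.1936]
ee_rot: [-0.55, -0.444, 0.444, 0.55]
ft_force: [0.7, 0.4, 0.1]
opening: 0.0857
```

>>> send_rows:
  deltas:
    - [0, 0, 15, 0]
    - [0, 0, 40, 0]
    - [0, 0, 40, 0]
    - [0, 30, 0, 0]
    - [0, 60, 0, 0]
    - [0, 60, 0, 0]
    - [0, 60, 0, 0]
    - [-5, 60, 0, 0]

```text
time_s: 8.9
eef_pos: [0.5074, 0.2343, 0.2901]
ee_rot: [0.55, 0.445, -0.444, -0.55]
ft_force: [0.2, -0.1, -0.4]
opening: 0.0858
```

```bash
python3 st.py;  python3 - <<'E'
from h import *
im=manip.read_camera('scene');np.save('scene5.npy',im);cv2.imwrite("pics/s5.png",cv2.resize(im[200:290,190:300,::-1],None,fx=6.5,fy=6.5,interpolation=cv2.INTER_CUBIC))
im=manip.read_camera('top');np.save('top5.npy',im);cv2.imwrite("pics/t5.png",cv2.resize(im[150:260,200:380,::-1],None,fx=4,fy=4,interpolation=cv2.INTER_CUBIC))
E
```

```text
8.9 q [ 0.317  0.246 -0.321  1.001 -0.     0.529] p [507.4 234.3 290.1] ang 1.359 down [ 0.002  0.001 -1.   ] F [ 0.2 -0.1 -0.4] open 0.0858
```

View pics/s5.png

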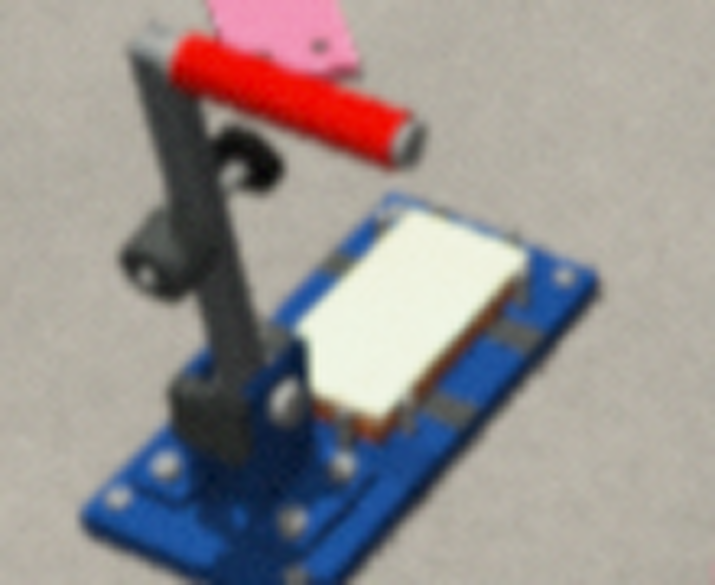

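View pics/t5.png

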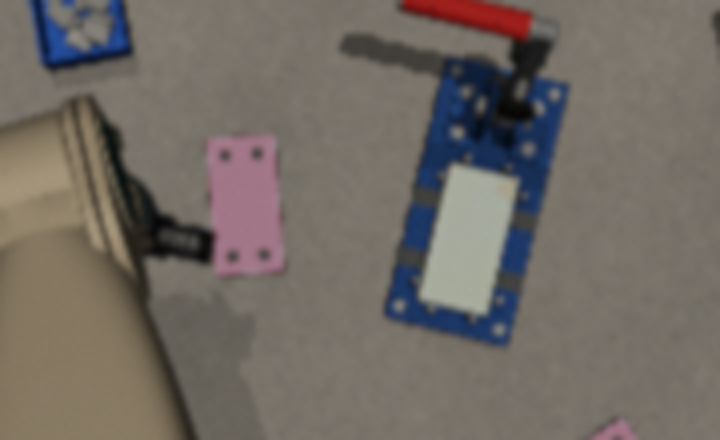

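```bash
python3 - <<'E'
from h import *
fine('top',np.load('top5.npy'),'sheet',317,209,.031)
fine('scene',np.load('scene5.npy'),'sheet',251,246,.031)
E
```

```text
top sheet rect [511.7 -37. ] [ 58.1 117.9] cen 511.4 -36.7 ang -0.21 holes [] 
scene sheet rect [514.1 -38.7] [ 61.3 119.7] cen 511.3 -36.8 ang -0.215 holes []
```

>>> send_rows:
  deltas:
    - [-6, 35, 0, 0]
    - [-5, 35, 0, 0]
    - [0, 0, -40, 0]
    - [0, 0, -40, 0]
    - [0, 0, -25, 0]
    - [0, 0, -14, 0]
    - [0, 0, 0, 0]

```text
time_s: 9.88
eef_pos: [0.4961, 0.3017, 0.1694]
ee_rot: [-0.55, -0.444, 0.445, 0.55]
ft_force: [-0.6, -0.2, -0.2]
opening: 0.0855
```

```bash
python3 st.py;  python3 - <<'E'
from h import *
im=manip.read_camera('scene');cv2.imwrite("pics/s6.png",cv2.resize(im[210:320,310:440,::-1],None,fx=5,fy=5,interpolation=cv2.INTER_CUBIC))
E
```

```text
9.88 q [ 0.435  0.422 -0.375  0.775 -0.     0.647] p [496.1 301.7 169.4] ang 1.358 down [-0.001 -0.001 -1.   ] F [-0.6 -0.2 -0.2] open 0.0855
```

View pics/s6.png

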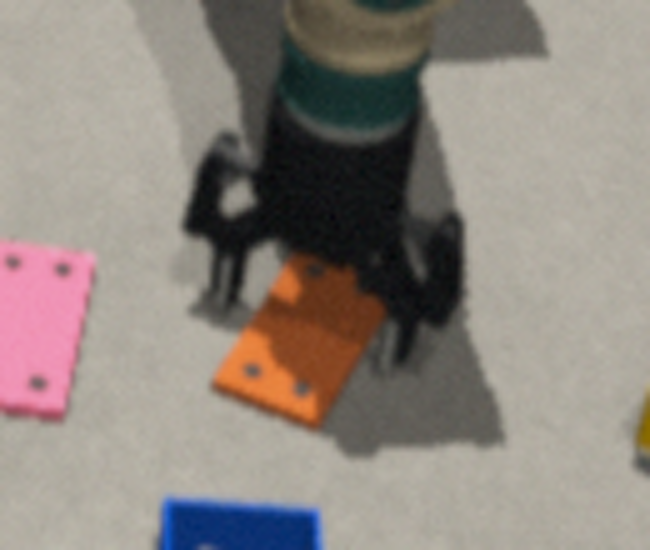

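>>> send_rows:
  deltas:
    - [0, 0, 0, 0]
    - [0, 0, 0, 0]
    - [0, 0, 0, 0]
    - [0, 0, 0, 0]
    - [0, 0, 0, 0]
    - [0, 0, 0, 0]
  jaw: 1
  grip_force: 80

```text
time_s: 10.68
eef_pos: [0.4971, 0.3024, 0.1719]
ee_rot: [0.551, 0.445, -0.444, -0.549]
ft_force: [-1.1, -1.7, 7.2]
opening: 0.0575
```

>>> send_rows:
  deltas:
    - [0, 0, 10, 0]
    - [0, 0, 30, 0]
    - [0, 0, 40, 0]
    - [0, 0, 20, 0]
    - [0, 0, 0, 0]

```text
time_s: 11.3
eef_pos: [0.4967, 0.3026, 0.2714]
ee_rot: [0.55, 0.446, -0.443, -0.55]
ft_force: [0.0, -0.9, -5.9]
opening: 0.0572
```

```bash
python3 st.py;  python3 - <<'E'
from h import *
im=manip.read_camera('scene');cv2.imwrite("pics/s7.png",cv2.resize(im[180:300,310:440,::-1],None,fx=4.5,fy=4.5,interpolation=cv2.INTER_CUBIC))
E
```

```text
11.3 q [ 0.436  0.301 -0.291  0.975  0.     0.648] p [496.7 302.6 271.4] ang 1.359 down [ 0.003  0.002 -1.   ] F [ 0.  -0.9 -5.9] open 0.0572
```

View pics/s7.png

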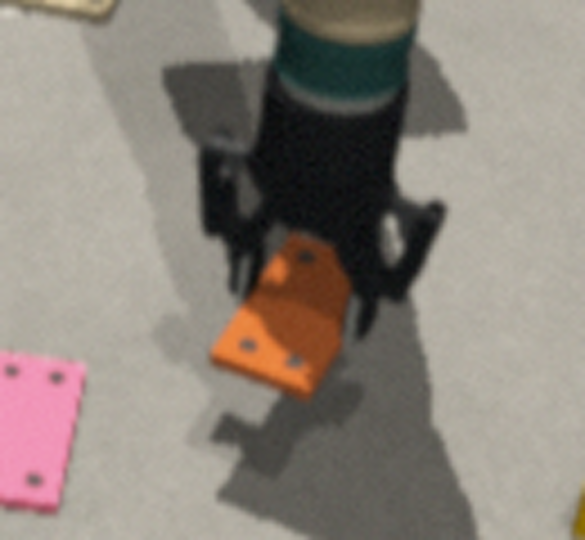

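>>> send_rows:
  deltas:
    - [0, -20, 0, 0]
    - [2, -40, 0, 0]
    - [3, -50, 0, 0]
    - [3, -55, 0, 0]
    - [3, -55, 0, 0]
    - [3, -55, 0, 0]
    - [3, -45, 0, 0]
    - [0, -20, 0, 0]

```text
time_s: 12.35
eef_pos: [0.5118, -0.0407, 0.2681]
ee_rot: [-0.55, -0.442, 0.444, 0.551]
ft_force: [1.4, 1.0, -6.2]
opening: 0.0572
```

>>> send_rows:
  deltas:
    - [0, 0, -10, 0]
    - [0, 0, -15, 0]
    - [0, 0, -5, 0]
    - [0, 0, 0, 0]

```text
time_s: 12.85
eef_pos: [0.5125, -0.0369, 0.2385]
ee_rot: [-0.549, -0.444, 0.445, 0.55]
ft_force: [0.4, 0.2, -6.2]
opening: 0.057
```

```bash
python3 st.py;  python3 - <<'E'
from h import *
im=manip.read_camera('scene');np.save('scene8.npy',im)
o=cv2.resize(im[210:260,210:270,::-1],None,fx=12,fy=12,interpolation=cv2.INTER_CUBIC)
c,s=np.cos(-.21),np.sin(-.21);cx,cy=514.5,-39.2
for z,col in((.078,(0,255,0)),(.068,(255,255,0))):
  q=[proj('scene',((cx+x*c-y*s)/1e3,(cy+x*s+y*c)/1e3,z)) for x,y in((60,30),(60,-30),(-60,-30),(-60,30))]
  cv2.polylines(o,[np.round((np.array(q)-210+.5)*12).astype(int)],True,col,1)
cv2.imwrite('pics/c8.png',o)
E
```

```text
12.85 q [-0.198  0.232 -0.468  0.873  0.     0.013] p [512.5 -36.9 238.5] ang 1.36 down [-0.003  0.001 -1.   ] F [ 0.4  0.2 -6.2] open 0.057
```

View pics/c8.png

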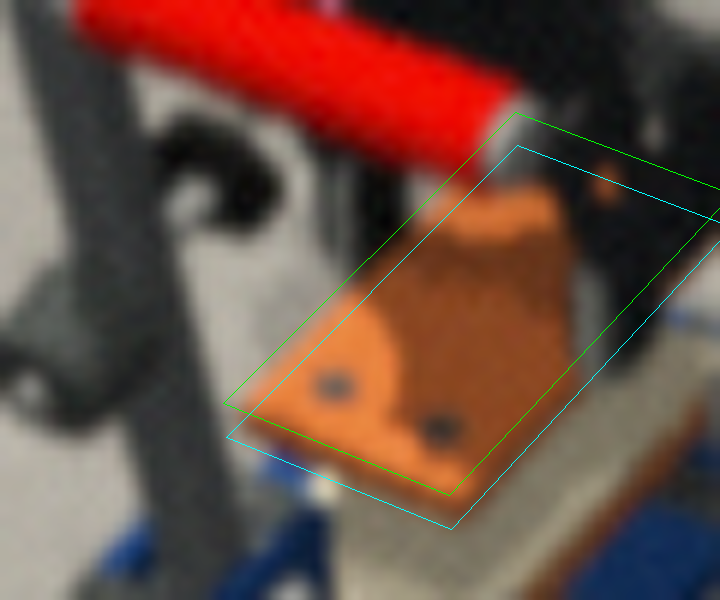

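```bash
python3 - <<'E'
from h import *
im=np.load('scene8.npy')
c,s=np.cos(-.21),np.sin(-.21);cx,cy=514.5,-39.2
f=cv2.resize((im[...,0].astype(np.float32))[210:260,210:270],None,fx=12,fy=12,interpolation=cv2.INTER_CUBIC)
for (u,v),(x,y) in(((335,387),(44,-14)),((441,430),(44,14))):
  w=f[v-18:v+18,u-22:u+22];k=np.clip(np.percentile(w,60)-w-20,0,None);yy,xx=np.mgrid[v-18:v+18,u-22:u+22]
  p=np.array([(k*xx).sum(),(k*yy).sum()])/k.sum();p=(p+.5)/12-.5+210
  for z in(.074,.078,.080):
    W=onz('scene',p,z)[:2]*1e3-[cx,cy];print(p.round(2),z,'press-frame err',(W[0]*c+W[1]*s-x).round(1),(-W[0]*s+W[1]*c-y).round(1))
E
```

```text
[237.48 241.8 ] 0.074 press-frame err -4.6 -0.1
[237.48 241.8 ] 0.078 press-frame err -0.9 2.6
[237.48 241.8 ] 0.08 press-frame err 0.9 4.0
[246.27 245.23] 0.074 press-frame err -5.0 -0.1
[246.27 245.23] 0.078 press-frame err -1.3 2.5
[246.27 245.23] 0.08 press-frame err 0.5 3.8
```

```bash
python3 st.py; python3 - <<'E'
from h import *
im=manip.read_camera('top');np.save('top8.npy',im)
X0,Y0=290,170
o=cv2.resize(im[Y0:Y0+70,X0:X0+60,::-1],None,fx=9,fy=9,interpolation=cv2.INTER_CUBIC)
c,s=np.cos(-.21),np.sin(-.21);cx,cy=512.4,-37.2
for z,col in((.078,(0,255,0)),):
  q=[proj('top',((cx+x*c-y*s)/1e3,(cy+x*s+y*c)/1e3,z)) for x,y in((60,30),(60,-30),(-60,-30),(-60,30))]
  cv2.polylines(o,[np.round((np.array(q)-[X0,Y0]+.5)*9).astype(int)],True,col,1)
cv2.imwrite('pics/c9.png',o)
E
```

```text
12.9 q [-0.198  0.231 -0.467  0.874  0.     0.013] p [513.  -37.  239.2] ang 1.36 down [-0.001  0.    -1.   ] F [ 0.3  0.7 -6. ] open 0.0571
```

View pics/c9.png

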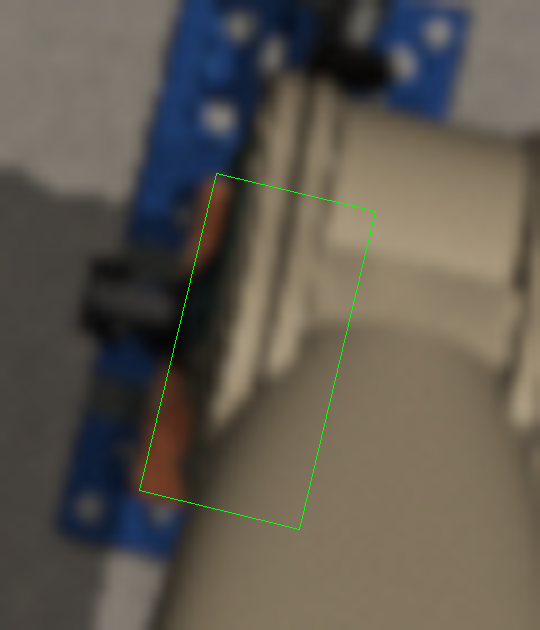

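>>> send_rows:
  deltas:
    - [1, -1.5, -10, 0]
    - [0, 0, -10, 0]
    - [0, 0, -6, 0]
    - [0, 0, -2, 0]
    - [0, 0, 0, 0]

```text
time_s: 13.58
eef_pos: [0.5141, -0.0393, 0.2115]
ee_rot: [-0.55, -0.444, 0.444, 0.55]
ft_force: [-0.3, -0.6, -5.7]
opening: 0.0572
```

```bash
python3 st.py;  python3 - <<'E'
from h import *
im=manip.read_camera('scene');np.save('scene9.npy',im)
o=cv2.resize(im[215:275,210:280,::-1],None,fx=10,fy=10,interpolation=cv2.INTER_CUBIC)
cv2.imwrite('pics/c10.png',o)
E
```

```text
13.57 q [-0.202  0.269 -0.489  0.813  0.     0.01 ] p [514.1 -39.3 211.5] ang 1.359 down [-0.  0. -1.] F [-0.3 -0.6 -5.7] open 0.0572
```

View pics/c10.png

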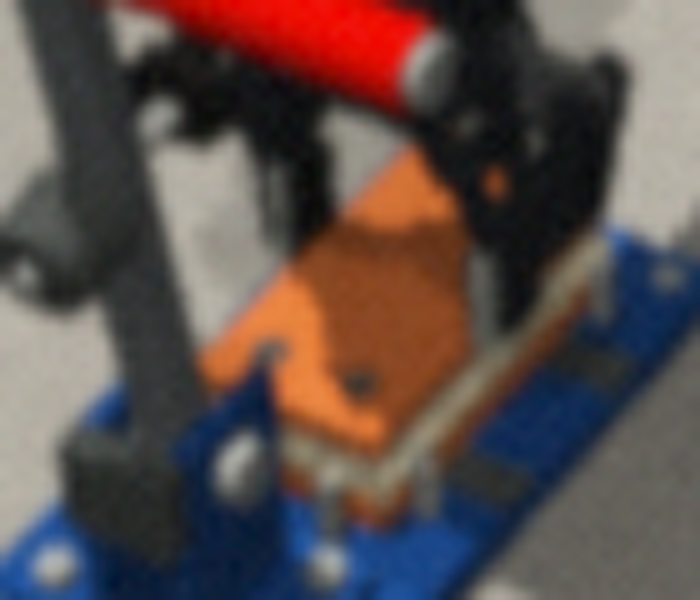

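>>> send_rows:
  deltas:
    - [0, 0, -2, 0]
    - [0, 0, -2, 0]
    - [0, 0, -2, 0]
    - [0, 0, 0, 0]

```text
time_s: 14.12
eef_pos: [0.5141, -0.0392, 0.2055]
ee_rot: [-0.55, -0.444, 0.444, 0.55]
ft_force: [0.6, 0.3, -6.2]
opening: 0.0568
```

>>> send_rows:
  deltas:
    - [0, 0, -1, 0]
    - [0, 0, -1, 0]
    - [0, 0, 0, 0]

```text
time_s: 14.5
eef_pos: [0.5141, -0.0392, 0.2036]
ee_rot: [-0.55, -0.444, 0.444, 0.55]
ft_force: [0.6, 0.6, -5.8]
opening: 0.0569
```

```bash
python3 st.py;  python3 - <<'E'
from h import *
im=manip.read_camera('scene');np.save('scene10.npy',im)
o=cv2.resize(im[215:275,210:280,::-1],None,fx=10,fy=10,interpolation=cv2.INTER_CUBIC)
cv2.imwrite('pics/c11.png',o)
E
```

```text
14.5 q [-0.202  0.28  -0.496  0.795  0.     0.01 ] p [514.1 -39.2 203.6] ang 1.359 down [-0.  0. -1.] F [ 0.6  0.6 -5.8] open 0.0569
```

View pics/c11.png

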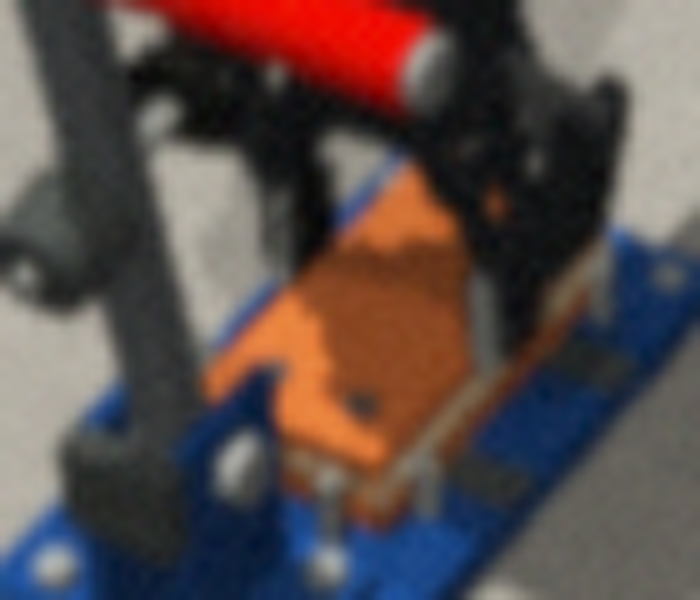

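Below the pin tops with no contact yet; continue down by 1 mm steps.

>>> send_rows:
  deltas:
    - [0, 0, -1, 0]
    - [0, 0, 0, 0]

```text
time_s: 14.8
eef_pos: [0.5143, -0.0393, 0.203]
ee_rot: [0.55, 0.444, -0.444, -0.55]
ft_force: [0.5, 1.6, -2.2]
opening: 0.0572
```

>>> send_rows:
  deltas:
    - [0, 0, -1, 0]
    - [0, 0, 0, 0]

```text
time_s: 15.05
eef_pos: [0.5143, -0.0393, 0.203]
ee_rot: [0.55, 0.444, -0.444, -0.55]
ft_force: [-3.0, 0.3, 6.0]
opening: 0.057
```

>>> send_rows:
  deltas:
    - [0, 0, 0, 0]
    - [0, 0, 0, 0]
    - [0, 0, 0, 0]
    - [0, 0, 0, 0]
  jaw: -1

```text
time_s: 15.55
eef_pos: [0.5144, -0.0393, 0.2018]
ee_rot: [0.55, 0.444, -0.444, -0.55]
ft_force: [0.1, -0.3, 0.1]
opening: 0.0853
```

>>> send_rows:
  deltas:
    - [0, 0, 15, 0]
    - [0, 0, 30, 0]
    - [-10, 0, 40, 0]
    - [-50, 0, 30, 0]
    - [-50, 0, 0, 0]
    - [-50, 0, 0, 0]

```text
time_s: 16.3
eef_pos: [0.3531, -0.0392, 0.3182]
ee_rot: [0.551, 0.445, -0.444, -0.549]
ft_force: [-0.4, -0.7, 0.9]
opening: 0.0857
```

```bash
python3 st.py;  python3 - <<'E'
from h import *
im=manip.read_camera('scene');np.save('scene12.npy',im)
t=manip.read_camera('top');np.save('top12.npy',t)
cv2.imwrite('pics/c12.png',cv2.resize(im[190:290,190:300,::-1],None,fx=6,fy=6,interpolation=cv2.INTER_CUBIC))
cv2.imwrite('pics/t12.png',cv2.resize(t[130:270,230:410,::-1],None,fx=4,fy=4,interpolation=cv2.INTER_CUBIC))
fine('scene',im,'bar_low',251,243,.041)
fine('top',t,'bar_low',317,209,.041)
E
```

```text
16.3 q [-0.293 -0.151 -0.677  1.042 -0.    -0.082] p [353.1 -39.2 318.2] ang 1.359 down [ 0.003 -0.001 -1.   ] F [-0.4 -0.7  0.9] open 0.0857
scene bar_low rect [517.1 -39.1] [ 63.4 124.9] cen 514.7 -37.2 ang -0.209 holes [[560.5, -35.400001525878906], [474.20001220703125, -17.100000381469727], [468.29998779296875, -44.79999923706055]] [500.9889  -32.42044]
top bar_low rect [512.4 -37.3] [ 62.3 120.5] cen 512.1 -37.2 ang -0.206 holes [[466.20001220703125, -42.20000076293945], [472.1000061035156, -15.0], [552.2000122070312, -60.5], [558.0999755859375, -32.900001525878906]] [512.1389  -37.66889]
```

View pics/c12.png

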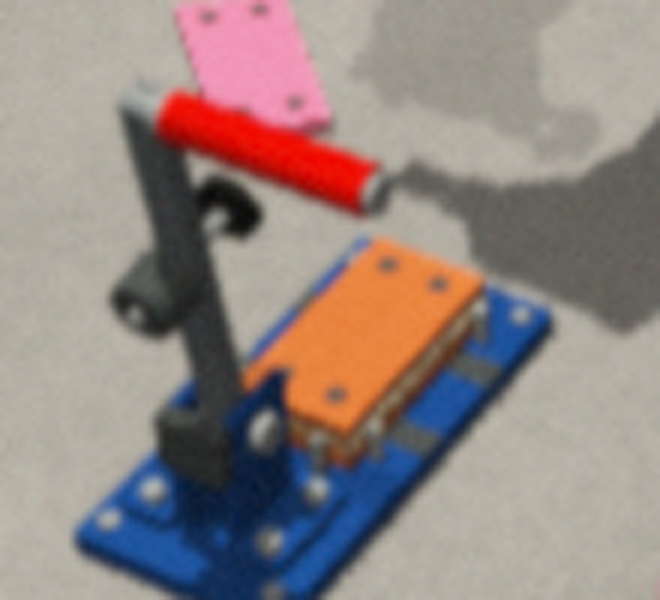

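View pics/t12.png

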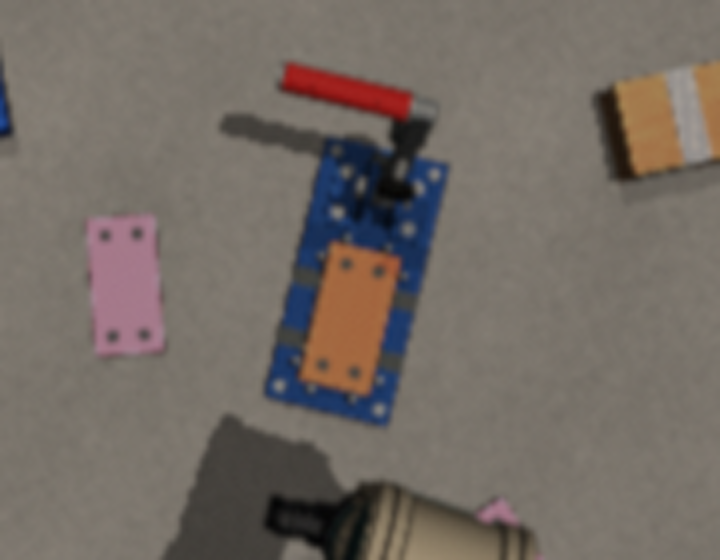

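>>> send_rows:
  deltas:
    - [0, 0, 40, -0.17]
    - [0, 0, 40, -0.175]
    - [0, 0, 40, -0.175]
    - [0, 0, 40, -0.175]
    - [20, 0, 0, -0.175]
    - [30, 0, 0, -0.175]
    - [30, 0, 0, -0.175]
    - [30, 0, 0, -0.175]

```text
time_s: 17.4
eef_pos: [0.4654, -0.0392, 0.4778]
ee_rot: [0.707, -0.014, 0.015, -0.707]
ft_force: [0.1, -0.9, -0.1]
opening: 0.0852
```

```bash
python3 st.py;  python3 - <<'E'
from h import *
R={}
for n,box in(('scene',(180,180,300,260)),('top',(280,130,350,180))):
    im=np.load(n+'12.npy');x0,y0,x1,y1=box
    c=cv2.resize(im[y0:y1,x0:x1],None,fx=F,fy=F,interpolation=cv2.INTER_CUBIC);m=mask(c,'red')
    cs,_=cv2.findContours(m,cv2.RETR_EXTERNAL,cv2.CHAIN_APPROX_NONE);q=max(cs,key=cv2.contourArea)
    r=cv2.minAreaRect(q);b=cv2.boxPoints(r)
    e=sorted([((b[i]+b[(i+1)%4])/2) for i in range(4)],key=lambda p:-np.linalg.norm(p-r[0]))[:2]
    M=cv2.moments(q);cen=np.array([M['m10'],M['m01']])/M['m00']
    R[n]=[(np.array(p)+.5)/F-.5+[x0,y0] for p in (cen,r[0],*sorted(e,key=lambda p:p[0]))];print(n,np.round(R[n],1).tolist(),np.array(r[1])/F)
# scene: left end = arm side ; top: right end = arm side
pairs=[(0,0),(1,1),(2,3),(3,2)]
for i,j in pairs:
    o1,d1=ray('scene',R['scene'][i]);o2,d2=ray('top',R['top'][j])
    A=np.stack([d1,-d2],1);k=np.linalg.lstsq(A,o2-o1,rcond=None)[0]
    p1,p2=o1+k[0]*d1,o2+k[1]*d2;print((500*(p1+p2)).round(1),'gap',np.linalg.norm(p1-p2)*1e3)
E
```

```text
17.4 q [-0.223 -0.039 -0.232  1.376  0.     1.39 ] p [465.4 -39.2 477.8] ang -0.042 down [ 0.002 -0.    -1.   ] F [ 0.1 -0.9 -0.1] open 0.0852
scene [[233.6, 214.4], [233.7, 214.1], [216.8, 207.8], [250.5, 220.5]] [36.05053965  9.04695638]
top [[316.5, 152.4], [316.3, 152.3], [301.1, 148.6], [331.5, 156.1]] [31.28709157  5.9016997 ]
[661.8 -13.3 263.4] gap 3.685042270079038
[661.8 -12.8 264.3] gap 4.1297771803864745
[652.6 -57.1 264.7] gap 6.368829126977322
[671.1  31.  264.4] gap 3.0617571100209147
```

>>> send_rows:
  deltas:
    - [40, 8, 0, -0.175]
    - [50, 8, 0, 0]
    - [50, 8, 0, 0]
    - [40, 7, 0, 0]
    - [18, 0, 0, 0]
    - [0, 0, 0, 0]

```text
time_s: 18.15
eef_pos: [0.6635, -0.0081, 0.4766]
ee_rot: [0.703, -0.074, 0.074, -0.703]
ft_force: [0.5, -0.5, 0.4]
opening: 0.0851
```

```bash
python3 st.py;  python3 - <<'E'
from h import *
im=manip.read_camera('scene')
t=manip.read_camera('top')
cv2.imwrite('pics/c13.png',cv2.resize(im[110:290,160:320,::-1],None,fx=3.3,fy=3.3,interpolation=cv2.INTER_CUBIC))
cv2.imwrite('pics/t13.png',cv2.resize(t[110:250,230:410,::-1],None,fx=4,fy=4,interpolation=cv2.INTER_CUBIC))
E
```

```text
18.15 q [-0.11   0.321  0.183  1.432 -0.     1.672] p [663.5  -8.1 476.6] ang -0.211 down [ 0. -0. -1.] F [ 0.5 -0.5  0.4] open 0.0851
```

View pics/c13.png

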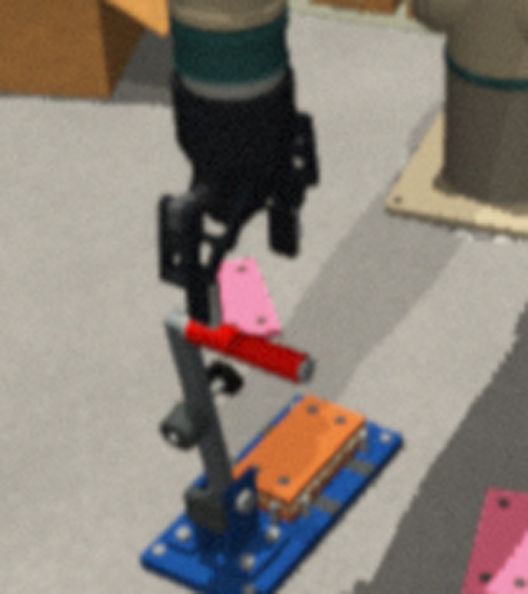

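View pics/t13.png

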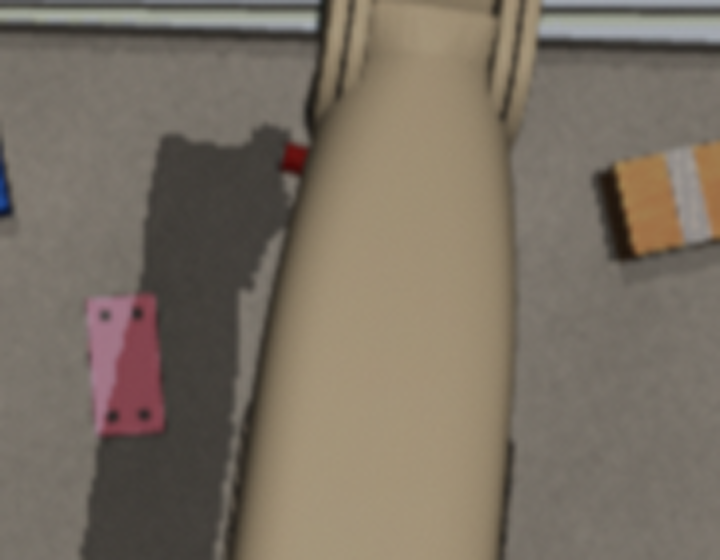

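>>> send_rows:
  deltas:
    - [0, 0, -20, 0]
    - [0, 0, -20, 0]
    - [0, 0, -12, 0]
    - [0, 0, -7, 0]
    - [0, 0, 0, 0]

```text
time_s: 18.88
eef_pos: [0.6619, -0.0083, 0.4177]
ee_rot: [-0.703, 0.075, -0.074, 0.703]
ft_force: [0.9, -0.2, 0.1]
opening: 0.0858
```

>>> send_rows:
  deltas:
    - [0, 0, 0, 0]
    - [0, 0, 0, 0]
    - [0, 0, 0, 0]
    - [0, 0, 0, 0]
    - [0, 0, 0, 0]
    - [0, 0, 0, 0]
    - [0, 0, 0, 0]
  jaw: 1
  grip_force: 50

```text
time_s: 19.75
eef_pos: [0.6624, -0.0083, 0.4182]
ee_rot: [-0.703, 0.074, -0.075, 0.703]
ft_force: [0.2, 0.6, 2.4]
opening: 0.0205
```

```bash
python3 st.py;  python3 - <<'E'
from h import *
im=manip.read_camera('scene')
cv2.imwrite('pics/c14.png',cv2.resize(im[130:290,160:320,::-1],None,fx=3.6,fy=3.6,interpolation=cv2.INTER_CUBIC))
c,s=np.cos(-.21),np.sin(-.21)
N=24;a=1.745*(0.5+0.5*np.cos(np.pi*np.arange(N+1)/N))
a=np.linspace(1.745,0,N+1)
px=105-195*np.cos(a);pz=71+195*np.sin(a)
dx=np.diff(px);print(np.c_[a[1:],dx*c,dx*s,np.diff(pz)].round(1).tolist())
E
```

```text
19.75 q [-0.11   0.337  0.083  1.316  0.     1.672] p [662.4  -8.3 418.2] ang -0.211 down [ 0.001 -0.    -1.   ] F [0.2 0.6 2.4] open 0.0205
[[1.7, -13.7, 2.9, 1.9], [1.6, -13.8, 2.9, 0.9], [1.5, -13.9, 3.0, -0.1], [1.5, -13.8, 2.9, -1.1], [1.4, -13.7, 2.9, -2.2], [1.3, -13.5, 2.9, -3.2], [1.2, -13.3, 2.8, -4.2], [1.2, -12.9, 2.8, -5.1], [1.1, -12.5, 2.7, -6.1], [1.0, -12.1, 2.6, -7.0], [0.9, -11.5, 2.5, -7.9], [0.9, -10.9, 2.3, -8.7], [0.8, -10.3, 2.2, -9.5], [0.7, -9.6, 2.0, -10.2], [0.7, -8.8, 1.9, -10.9], [0.6, -8.0, 1.7, -11.6], [0.5, -7.2, 1.5, -12.1], [0.4, -6.3, 1.3, -12.6], [0.4, -5.4, 1.2, -13.1], [0.3, -4.5, 0.9, -13.4], [0.2, -3.5, 0.7, -13.7], [0.1, -2.5, 0.5, -13.9], [0.1, -1.5, 0.3, -14.1], [0.0, -0.5, 0.1, -14.2]]
```

View pics/c14.png

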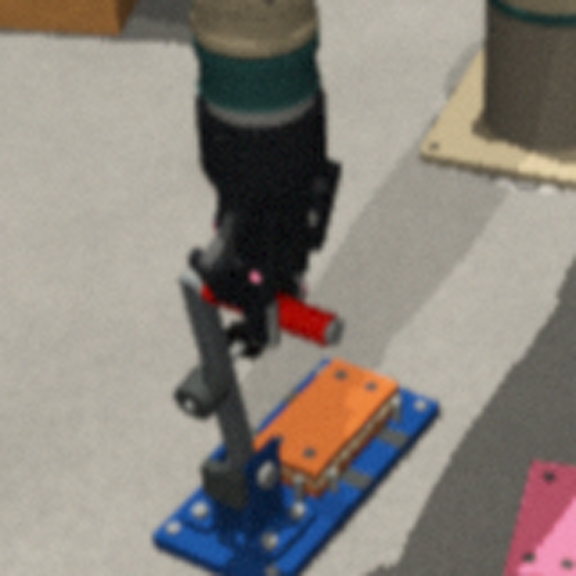

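Pinched on the grip (opening 20.5 mm). Now the arc, first part.

>>> send_rows:
  deltas:
    - [-13.7, 2.9, 1.9, 0]
    - [-13.8, 2.9, 0.9, 0]
    - [-13.9, 3.0, -0.1, 0]
    - [-13.8, 2.9, -1.1, 0]
    - [-13.7, 2.9, -2.2, 0]
    - [-13.5, 2.9, -3.2, 0]
    - [-13.3, 2.8, -4.2, 0]
    - [-12.9, 2.8, -5.1, 0]

```text
time_s: 20.8
eef_pos: [0.5523, 0.0152, 0.4045]
ee_rot: [-0.703, 0.075, -0.074, 0.703]
ft_force: [0.3, 0.7, 3.2]
opening: 0.0206
```

```bash
python3 st.py;  python3 - <<'E'
from h import *
im=manip.read_camera('scene')
cv2.imwrite('pics/c15.png',cv2.resize(im[130:290,160:320,::-1],None,fx=3.6,fy=3.6,interpolation=cv2.INTER_CUBIC))
E
```

```text
20.8 q [-0.09   0.149 -0.186  1.237  0.     1.692] p [552.3  15.2 404.5] ang -0.211 down [-0.     0.001 -1.   ] F [0.3 0.7 3.2] open 0.0206
```

View pics/c15.png

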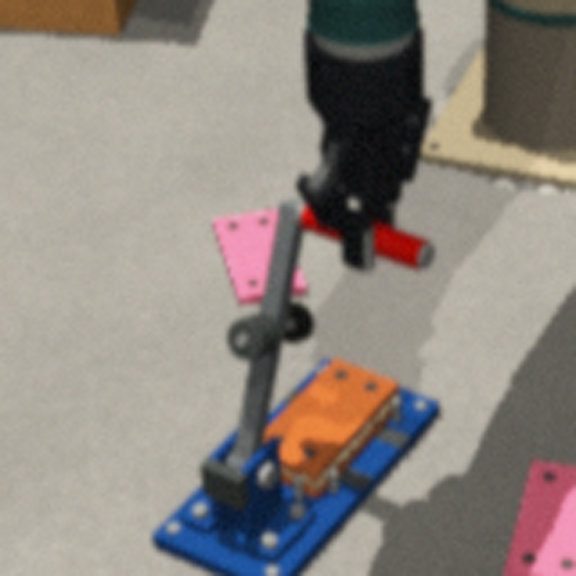

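Following well, with low forces. Continue.

>>> send_rows:
  deltas:
    - [-12.5, 2.7, -6.1, 0]
    - [-12.1, 2.6, -7.0, 0]
    - [-11.5, 2.5, -7.9, 0]
    - [-10.9, 2.3, -8.7, 0]
    - [-10.3, 2.2, -9.5, 0]
    - [-9.6, 2.0, -10.2, 0]
    - [-8.8, 1.9, -10.9, 0]
    - [-8.0, 1.7, -11.6, 0]

```text
time_s: 21.85
eef_pos: [0.4691, 0.033, 0.3317]
ee_rot: [-0.703, 0.075, -0.074, 0.703]
ft_force: [-0.9, 2.9, 4.0]
opening: 0.0204
```

```bash
python3 st.py
```

```text
21.85 q [-6.800e-02  5.600e-02 -4.510e-01  1.065e+00  1.000e-03  1.714e+00] p [469.1  33.  331.7] ang -0.211 down [-0.001  0.001 -1.   ] F [-0.9  2.9  4. ] open 0.0204
```

>>> send_rows:
  deltas:
    - [-7.2, 1.5, -12.1, 0]
    - [-6.3, 1.3, -12.6, 0]
    - [-5.4, 1.2, -13.1, 0]
    - [-4.5, 0.9, -13.4, 0]
    - [-3.5, 0.7, -13.7, 0]
    - [-2.5, 0.5, -13.9, 0]
    - [0, 0, 0, 0]

```text
time_s: 22.72
eef_pos: [0.4404, 0.039, 0.2526]
ee_rot: [-0.703, 0.075, -0.074, 0.703]
ft_force: [-0.5, 5.8, 3.8]
opening: 0.0204
```

```bash
python3 st.py;  python3 - <<'E'
from h import *
im=manip.read_camera('scene')
cv2.imwrite('pics/c16.png',cv2.resize(im[150:290,180:320,::-1],None,fx=4.2,fy=4.2,interpolation=cv2.INTER_CUBIC))
E
```

```text
22.73 q [-5.800e-02  9.500e-02 -6.000e-01  8.760e-01  1.000e-03  1.723e+00] p [440.4  39.  252.6] ang -0.211 down [-0.     0.001 -1.   ] F [-0.5  5.8  3.8] open 0.0204
```

View pics/c16.png

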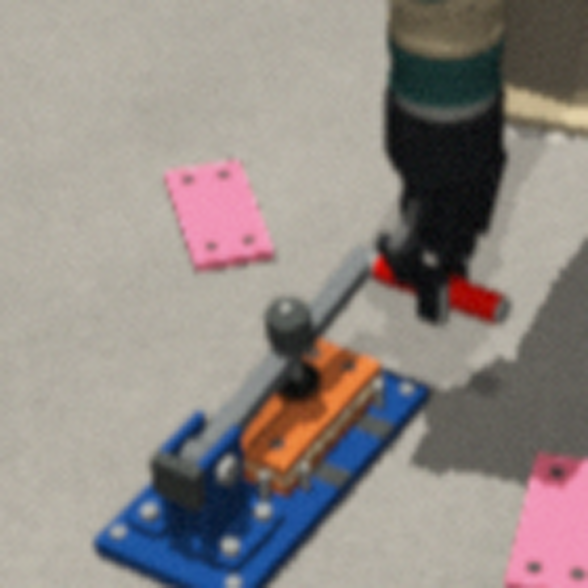

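>>> send_rows:
  deltas:
    - [-0.5, -0.8, -5, 0]
    - [-0.5, -0.5, -5, 0]
    - [-0.4, 0, -4, 0]
    - [0, 0, 0, 0]

```text
time_s: 23.28
eef_pos: [0.439, 0.0386, 0.2394]
ee_rot: [-0.701, 0.074, -0.074, 0.705]
ft_force: [-1.1, 9.7, 7.0]
opening: 0.0206
```

>>> send_rows:
  deltas:
    - [-0.2, 0, -4, 0]
    - [0, 0, 0, 0]

```text
time_s: 23.52
eef_pos: [0.4388, 0.0386, 0.2357]
ee_rot: [-0.701, 0.074, -0.074, 0.705]
ft_force: [-2.3, 9.5, 9.4]
opening: 0.0199
```

>>> send_rows:
  deltas:
    - [-0.2, 0, -4, 0]
    - [0, 0, 0, 0]

```text
time_s: 23.78
eef_pos: [0.4387, 0.0386, 0.232]
ee_rot: [-0.701, 0.074, -0.074, 0.705]
ft_force: [-3.2, 10.4, 11.2]
opening: 0.0206
```

```bash
python3 st.py;  python3 - <<'E'
from h import *
im=manip.read_camera('scene');np.save('scene17.npy',im)
cv2.imwrite('pics/c17.png',cv2.resize(im[180:280,190:310,::-1],None,fx=6,fy=6,interpolation=cv2.INTER_CUBIC))
E
```

```text
23.77 q [-0.061  0.12  -0.625  0.825  0.005  1.72 ] p [438.7  38.6 232. ] ang -0.21 down [-0.     0.005 -1.   ] F [-3.2 10.4 11.2] open 0.0206
```

View pics/c17.png

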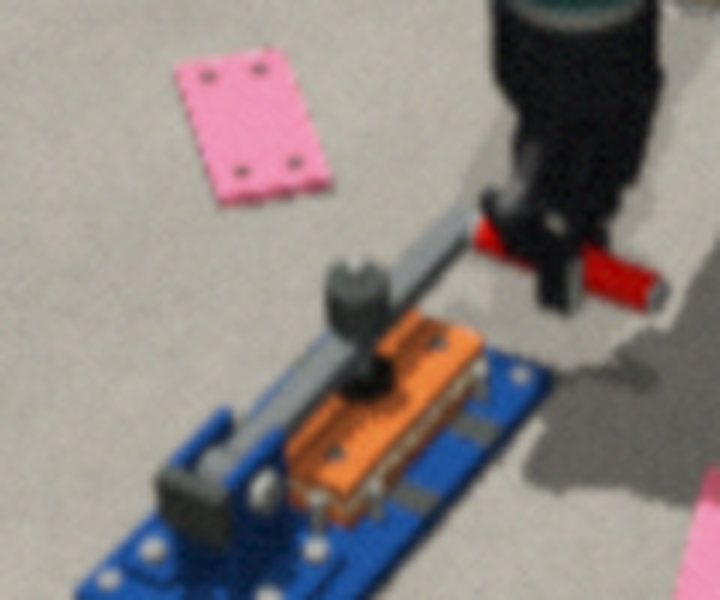

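>>> send_rows:
  deltas:
    - [0, 1.5, -1, 0]
    - [0, 1.5, -2, 0]
    - [0, 0, -2, 0]
    - [0, 0, 0, 0]
    - [0, 0, 0, 0]

```text
time_s: 24.45
eef_pos: [0.4387, 0.04, 0.2275]
ee_rot: [0.704, -0.075, 0.075, -0.702]
ft_force: [-4.5, 1.9, 13.6]
opening: 0.0207
```

```bash
python3 st.py;  python3 - <<'E'
from h import *
im=manip.read_camera('scene');np.save('scene18.npy',im)
t=manip.read_camera('top')
o=cv2.resize(im[180:280,190:310,::-1],None,fx=6,fy=6,interpolation=cv2.INTER_CUBIC)
c,s=np.cos(-.21),np.sin(-.21);cx,cy=514.6,-38.9
for a,col in((0,(0,255,0)),(.06,(0,255,255)),(-.06,(255,255,0))):
  # upper edge centre of arm bar: offset +8 normal
  P=[]
  for L in(40,190):
    for off in (8,):
      for yy in (8,):
        x=105-L*np.cos(a)+off*np.sin(a);z=71+L*np.sin(a)+off*np.cos(a)
        P.append(proj('scene',((cx+x*c-yy*s)/1e3,(cy+x*s+yy*c)/1e3,z/1e3)))
  cv2.polylines(o,[np.round((np.array(P)-[190,180]+.5)*6).astype(int)],False,col,1)
cv2.imwrite('pics/c18.png',o)
cv2.imwrite('pics/t18.png',cv2.resize(t[110:270,200:420,::-1],None,fx=3.5,fy=3.5,interpolation=cv2.INTER_CUBIC))
E
```

```text
24.45 q [-0.055  0.127 -0.629  0.814 -0.003  1.727] p [438.7  40.  227.5] ang -0.211 down [-0.    -0.003 -1.   ] F [-4.5  1.9 13.6] open 0.0207
```

View pics/c18.png

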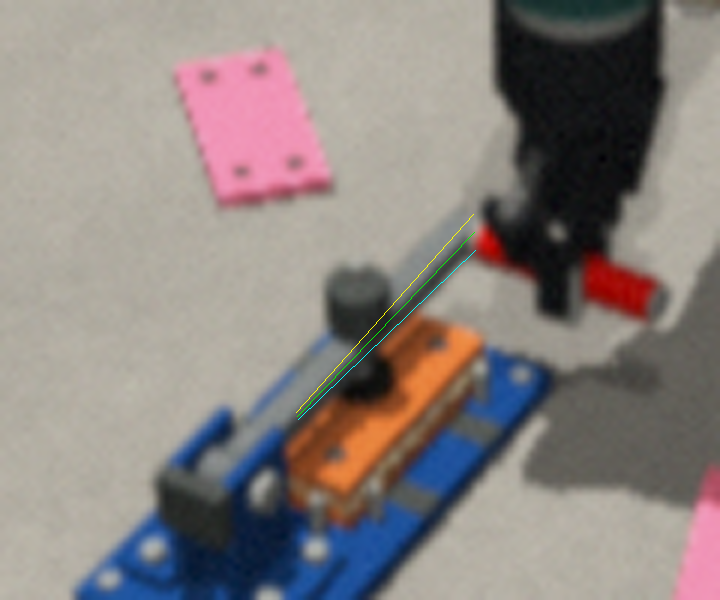

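View pics/t18.png

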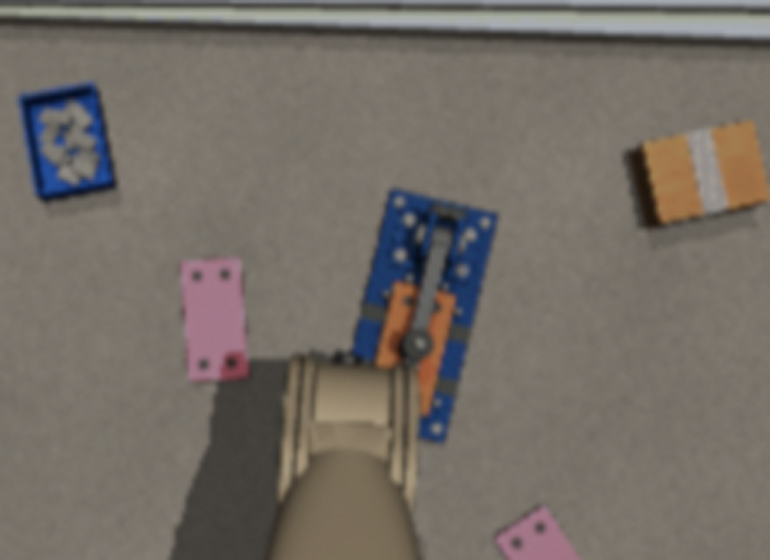

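>>> send_rows:
  deltas:
    - [0, 0, 0, 0]
    - [0, 0, 0, 0]
    - [0, 0, 0, 0]
    - [0, 0, 0, 0]
    - [0, 0, 0, 0]
    - [0, 0, 0, 0]
    - [0, 0, 0, 0]
    - [0, 0, 0, 0]

```text
time_s: 25.55
eef_pos: [0.4387, 0.04, 0.2275]
ee_rot: [0.704, -0.075, 0.075, -0.702]
ft_force: [-4.9, 0.6, 12.9]
opening: 0.0203
```

```bash
python3 st.py;  python3 - <<'E'
from h import *
im=manip.read_camera('scene')
cv2.imwrite('pics/c19.png',cv2.resize(im[200:280,210:290,::-1],None,fx=7,fy=7,interpolation=cv2.INTER_CUBIC))
E
```

```text
25.55 q [-0.055  0.127 -0.629  0.814 -0.003  1.727] p [438.7  40.  227.5] ang -0.211 down [-0.    -0.003 -1.   ] F [-4.9  0.6 12.9] open 0.0203
```

View pics/c19.png

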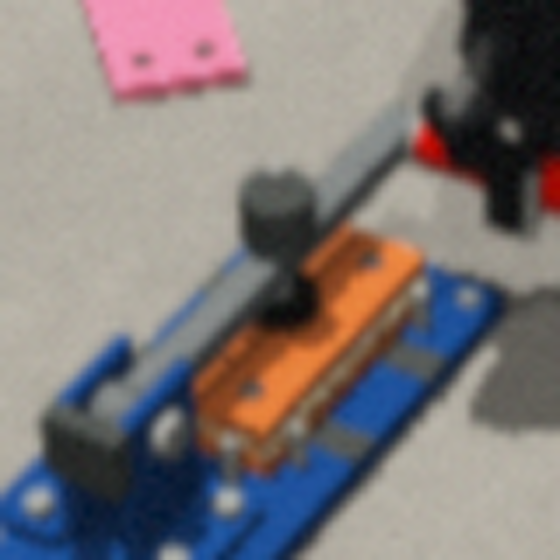

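The pack sits square between the pins, the foot presses it, and the reading is steady at about 13 N. Handing in.

```bash
python3 -c "
from plant import manip
print(manip.finish_job())"; python3 st.py
```

```text
the job is handed in; nothing more can be done
None
the job is handed in; nothing more can be done
```

I laid the white separator and then the second copper bar in the nest. I then pinched the red grip, led the lever down to level, and handed the job in at about 25.6 s with the robot still holding it. The hand-in gives no verdict, so whether it passed is not confirmed here.

- **Pack position:** After each piece was let go, both cameras put it within about 1 mm of the nest centre and within about 0.01 rad of square. Each was lowered to contact before release. The final picture shows the pack still square between the pins.
- **Lever:** At hand-in the wrist read a steady 13 N or so upward, matching the stated holding force for level on a complete pack. The tool height is within about 2 mm of the level position, and the arm's edge in the picture lies near the level line. The foot's own force is not measured directly.
- **Bystanders:** The robot was never commanded near the carton, the tub or the tape measure, nor did it touch either pink look-alike. In the last top view the carton, tub and pink pieces look unmoved; the tape measure was outside that crop, so I did not check it at the end.
- **Disagreements:** The two cameras differed by about 2 mm throughout, which I averaged. The held bar looked about 2 mm off to one side before placing, so I shifted it. A 10 N sideways pull on the grip appeared near the end, partly from a correction I first made the wrong way. It fell to about 1 N after I reversed it, leaving about 5 N along the lever.

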